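Make up two sampling kits on the laboratory bench

TASK

Make up the two sampling kits from the stock on the bench. In the tray with the big square compartment, stand the large bottle in the square compartment and the small jar in the narrower one; in the tray with the long narrow slot, put the slide box in the slot, lengthwise, and the small bottle in the other compartment. Set every item down gently, upright and flat on the tray floor inside its compartment without dropping it or tipping it over, and leave the wide jar, the steel weight, the beaker and the tube rack where they stand.

Things in the scene. Friction and masses are not known exactly. Their poses are not given: they have to be found in the camera images.
- large_bottle_mid (a point): Large amber bottle with black screw cap: body 60 mm in diameter, straight to 59 mm height, then shoulder and a 32 mm cap; 90 mm high in all, about 200 g. The point is at its centre, half-way up; z is up along its axis. 
- small_bottle_mid (a point): Small amber bottle with black screw cap: body 42 mm in diameter, straight to 46 mm height, cap 22 mm in diameter; 70 mm high, about 90 g. The point is at its centre, half-way up; z is up along its axis. 
- small_jar_mid (a point): Small white jar with a full-width flat black lid: lid 44 mm and body 41 mm in diameter, 60 mm high, lid is the top 16 mm, about 80 g. The point is at its centre, half-way up; z is up along its axis. 
- slide_box_mid (a point): Box of microscope slides, black and rectangular with a grey seam: 80 mm long (its x), 34 mm wide (its y), 56 mm high, about 120 g; stands at any yaw within 70 degrees. The point is at its centre, half-way up; z is up along its axis. 
- wide_jar_mid (a point): Wide white jar with a full-width flat black lid: 66 mm in diameter, 60 mm high. Not part of a kit, stays where it is. The point is at its centre, half-way up; z is up along its axis. 
- weight_mid (a point): Steel calibration weight with a knob on top: 38 mm in diameter, 60 mm high, 400 g. Not part of a kit, stays where it is. The point is at its centre, half-way up; z is up along its axis. 
- square_tray: Low metal tray, dark floor and bright rims, with a square compartment and a narrower one, 178 (y) by 112 mm (x). Origin: centre of underside; x across, y along it, z up. Fixed, yaw within 30 degrees. Floor 4 mm thick; rims and dividing rib 6 mm wide, tops 10 mm above bench. Square compartment 100 by 100 mm inside, centre x 0, y +33 mm; narrower one 100 (x) by 60 mm (y), centre x 0, y -53 mm.
- slot_tray: Low metal tray, dark floor and bright rims, with a long narrow slot and a wider compartment, 152 (y) by 116 mm (x). Origin: centre of underside; x across, y along it, z up. Fixed, yaw within 30 degrees. Floor 4 mm thick; rims and dividing rib 6 mm wide, tops 10 mm above bench. Slot 104 (x) by 50 mm (y) inside, centre x 0, y +45 mm, its length along x; wider one 104 (x) by 84 mm (y), centre x 0, y -28 mm.
- beaker_mid (a point): White open beaker, 68 mm in diameter, 70 mm high, beyond the stock; stays where it is. The point is at its centre, half-way up; z is up along its axis. 
- tube_rack_mid (a point): Aluminium rack with five capped tubes in a row along its y: 60 mm (x) by 150 mm (y), 75 mm high, beyond the stock; stays where it is. The point is at its centre, half-way up; z is up.

How it is judged:
By the outcome, as a careful person would: the job done as asked, in the order asked, and still so for the second after the job is handed in, with the robot touching nothing.
It also fails if it takes over 120 s, if anything falls off the work surface, if the arm or the gripper's body presses on something with over 40 N, if the wrist force passes 120 N, or if a joint passes its speed limit or range.

ROBOT

A 6-joint arm with a two-finger parallel gripper is mounted at the origin on the work surface. World frame = base frame: x ahead of the robot, y to its left, z up, the work surface at z = 0. Lengths are in m, angles in rad, forces in N, time in s.
With the tool pointing down it reaches from about 0.3 to 0.875 m from the base axis. Payload 6.4 kg.
Tool frame: the origin (TCP) lies midway between the tips of the shut fingers; the grasp point (between the pads) lies 19 mm behind it; x points along the fingers, y is the direction in which the jaws open and shut, and the axes are right-handed (so a half turn about x gives the same grasp; the last joint's range is limited). The gripper opens to 85 mm and grips with 20 to 120 N. Pads are 22 mm wide; open, the fingers measure 114 mm over their backs; the gripper's body (76 mm by 85 mm) begins 54 mm behind the grasp point. The pads swing forward as they close: fully open they stand 13 mm farther back than shut.
Start: joints at [-0.206, 0.181, 1.607, -0, 1.354, -0.206], TCP at [0.575, 0, 0.196] pointing down, gripper open.
Joint ranges: [-2.99, 2.99], [-0.89, 2.07], [0.3, 2.58], [-1.14, 4.28], [0, 2.63], [-3.12, 3.12]. Speed limits (rad/s): [2.57, 2.57, 3.01, 3.14, 3.14, 3.14].

INTERFACE

Orientations are given as a unit quaternion [w, x, y, z].
In Python, from bench import ctrl gives the robot as it stands.
- The arm moves only by the tool step_arm, never from a script. Its argument "motion" is a list of rows, each a list of 7 numbers: the shift along the tool's x, y, z in mm, then the turn, a rotation vector about the tool's x, y, z in degrees, then the closure in counts, from 0 (fully open) to 255 (shut). In form: [[tx, ty, tz, rx, ry, rz, hand], ...]. A call has 1 to 10 rows; each row is the pose to reach, as a shift and turn from the pose commanded when the call began, along the tool's axes at that moment; what a row does not reach only later rows make up. A row lasts 1/8 s, in which the tool goes at most 62.5 mm and 10.7 degrees, less where a joint would pass 70% of its speed; a pose out of reach is approached as far as the arm can. A call with a gripper value outside its range is refused whole. The fingers move at their own pace and stop on an object; the grip force is fixed at half the most. Time passes only in rows, so rows that repeat a pose let the fingers close. It gives the time, the measured TCP pose, the force and the opening at its end, in the units of the state.
- ctrl.get_obs(): the state, without advancing time (a new reading comes with each control period).
- ctrl.camera(name): name is "scene" or "side" or "wrist"; returns (picture, depth): 400x640x3 uint8, red, green, blue; 400x640 float32, m along the optical axis (not along the pixel's ray), 0 where there is no reading.
- ctrl.camera_info(name): a dict with "fx", "fy", "cx", "cy" (pixels), "dist_coeffs" ([k1, k2, p1, p2, k3] as OpenCV has them; the pictures are not rectified), "T" (4x4, takes a point from camera to world coordinates); the wrist camera has in their place "hand_eye" (4x4, takes a point from camera to tool coordinates, whose origin is the TCP and whose axes are the tool frame's). Camera axes: x right, y down, z forward; pixel columns grow to the right and rows downward; lengths in m; the calibration is good to about 2 mm. A picture is of the moment at which its call begins: read the wrist's pose just before it. camera_info takes no time and is no camera call.
- ctrl.hand_in(): hands the job in, once; it reports no verdict.
The state is a dict: "time_s": time; "q": joint angles; "dq": joint speeds; "joint_efforts": joint torques, N m; "eef_pos": TCP position; "eef_rot": TCP orientation; "wrist_force": force on the tool from outside, world axes, zero at the start; "torque": the same for the moment, N m; "opening": opening from 0.0 (shut) to 1.0 (fully open).
Only numpy, scipy, OpenCV 4.12 (cv2) and the standard library are available. Lean on these libraries where they do the work, as an engineer would, in place of code of your own. Each camera call takes 0.05 s, during which the arm holds its last target. There are 200 camera calls.

## Working session

There is one attempt and no reset: what is moved stays moved. The work goes in short steps, Python scripts to look and compute and a tool call to move; the robot and the scene stay as the last step left them, time stands still between calls to the robot, and variables do not carry over. Pictures are saved under pics/ and viewed, about 12 in all and at most 16, crops included, and the job is handed in when it is done.

Besides the shell and the picture viewer there is one more tool, called after "Request:" as a command line: name --pt "numbers of a row" for each row, then --argument value for the rest. step_arm: Moves the arm, as the interface text tells. Its arguments: {"type":"object","properties":{"motion":{"type":"array","items":{"type":"array","items":{"type":"number"}}}},"required":["motion"]}

```bash
mkdir -p pics; ls; python3 - <<'E'
from bench import ctrl
import cv2,numpy as np
np.set_printoptions(precision=4,suppress=True)
print(ctrl.get_obs())
for n in ["scene","side","wrist"]:
    p,d=ctrl.camera(n); cv2.imwrite(f"pics/{n}0.png",p[:,:,::-1]); np.savez(f"pics/{n}0.npz",p=p,d=d); print(n,ctrl.camera_info(n))
E
```

```text
pics
{'time_s': 0.0, 'q': array([-0.2063,  0.1816,  1.6081,  0.    ,  1.3538, -0.2063]), 'dq': array([ 0.0007, -0.0001,  0.0002,  0.0014, -0.0004,  0.0013]), 'joint_efforts': array([  0.0003, -44.4869, -35.1341,  -0.0003,   0.0091,   0.    ]), 'eef_pos': array([0.5743, 0.0002, 0.1954]), 'eef_rot': array([ 0.4994,  0.4996,  0.5006, -0.5004]), 'wrist_force': array([ 0.08  ,  0.3357, -0.332 ]), 'torque': array([-0.0256, -0.0054,  0.018 ]), 'opening': 0.9986976482546467}
scene {'fx': 451.9299429797884, 'fy': 451.9299429797884, 'cx': 310.2342456985894, 'cy': 196.26802556339553, 'dist_coeffs': array([0.0411, 0.    , 0.    , 0.    , 0.    ]), 'T': array([[-0.4494,  0.5961, -0.6654,  1.3835],
       [ 0.8933,  0.2954, -0.3387,  0.379 ],
       [-0.0054, -0.7466, -0.6653,  0.8128],
       [ 0.    ,  0.    ,  0.    ,  1.    ]])}
side {'fx': 388.38452542704346, 'fy': 388.38452542704346, 'cx': 319.65990981938876, 'cy': 198.15547648697864, 'dist_coeffs': array([0.0246, 0.    , 0.    , 0.    , 0.    ]), 'T': array([[ 0.9252, -0.2857,  0.2497,  0.3337],
       [-0.3791, -0.7212,  0.5797, -0.5918],
       [ 0.0145, -0.631 , -0.7756,  0.869 ],
       [ 0.    ,  0.    ,  0.    ,  1.    ]])}
wrist {'fx': 340.7950254842419, 'fy': 340.7950254842419, 'cx': 324.25631532672816, 'cy': 199.26001107356495, 'dist_coeffs': array([-0.0322,  0.    ,  0.    ,  0.    ,  0.    ]), 'hand_eye': array([[-0.0021, -0.3106,  0.9505, -0.1788],
       [ 1.    ,  0.0002,  0.0022,  0.0006],
       [-0.0009,  0.9505,  0.3106, -0.0801],
       [ 0.    ,  0.    ,  0.    ,  1.    ]])}
```

View pics/scene0.png

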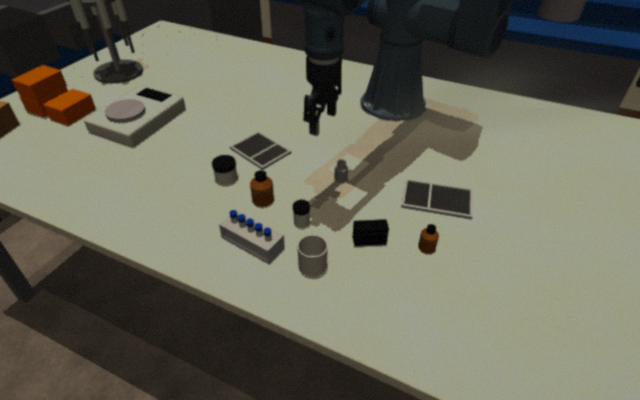

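View pics/side0.png

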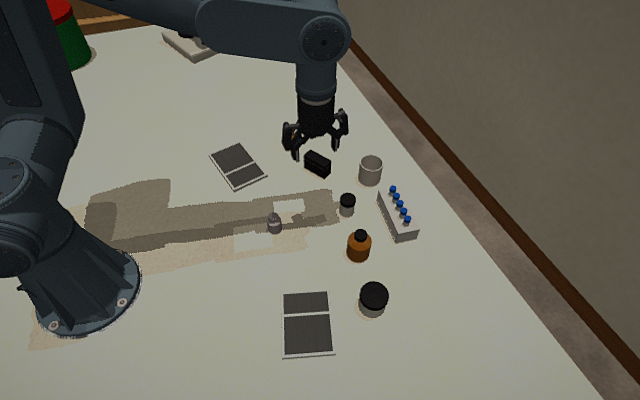

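The scene view shows the square tray on one side (437,198) and the slot tray on the other (260,150). The stock is in between, from about (225,168) to (428,238), and the rack and beaker stand in front. Next I'll project the depth to a top-down map.

```bash
cat > h.py <<'E'
import cv2,numpy as np
from bench import ctrl
from scipy.spatial.transform import Rotation as R
np.set_printoptions(precision=4,suppress=True)
def Rt(q): return R.from_quat(np.roll(q,-1)).as_matrix()
def cloud(name,p=None,d=None):
    ci=ctrl.camera_info(name)
    if name=="wrist":
        o=ctrl.get_obs(); W=np.eye(4); W[:3,:3]=Rt(o["eef_rot"]); W[:3,3]=o["eef_pos"]; T=W@ci["hand_eye"]
    else: T=ci["T"]
    if p is None: p,d=ctrl.camera(name)
    K=np.array([[ci["fx"],0,ci["cx"]],[0,ci["fy"],ci["cy"]],[0,0,1]])
    v,u=np.mgrid[:400,:640]
    n=cv2.undistortPoints(np.stack([u,v],-1).reshape(-1,1,2).astype(np.float64),K,ci["dist_coeffs"]).reshape(400,640,2)
    P=np.dstack([n*d[...,None],d])@T[:3,:3].T+T[:3,3]
    P[d==0]=np.nan
    return p,P
E
python3 - <<'E'
from h import *
for n in ["scene","side"]:
    f=np.load(f"pics/{n}0.npz"); p,P=cloud(n,f["p"],f["d"])
    X,Y,Z=P[...,0],P[...,1],P[...,2]
    ws=(X>.25)&(X<1)&(abs(Y)<.5)
    # bench plane level
    print(n,"bench z med",np.nanmedian(Z[ws&(abs(Z)<.01)]))
    up=(ws&(Z>.02)&(Z<.105)).astype(np.uint8)
    k,L,s,_=cv2.connectedComponentsWithStats(up)
    for i in range(1,k):
        if s[i,4]<60: continue
        m=L==i; zt=np.nanpercentile(Z[m],97); t=m&(Z>zt-.006)
        xy=P[t][:,:2].astype(np.float32); r=cv2.minAreaRect(xy*1000)
        print(i,s[i,:2]+s[i,2:4]//2,"n",s[i,4],"ztop %.3f"%zt,"c",(xy.max(0)+xy.min(0))/2,"rect",np.array(r[0]),np.array(r[1]),"%.1f"%r[2],"col",np.median(p[t],0))
    dark=(ws&(abs(Z-.004)<.012)&(p.max(2)<75)).astype(np.uint8)
    k,L,s,_=cv2.connectedComponentsWithStats(dark)
    for i in range(1,k):
        if s[i,4]<200: continue
        m=L==i; r=cv2.minAreaRect((P[m][:,:2]*1000).astype(np.float32)); print("dark",s[i,:2]+s[i,2:4]//2,s[i,4],np.array(r[0]),np.array(r[1]),"%.1f"%r[2],"z",np.median(Z[m]))
E
```

```text
scene bench z med -0.0017670451068609871
1 [224 167] n 509 ztop 0.060 c [ 0.606  -0.2829] rect [ 606.1949 -283.2306] [65.5081 63.1359] 35.0 col [13. 13. 12.]
2 [341 168] n 186 ztop 0.059 c [0.4652 0.0083] rect [465.2153   8.0827] [26.521  23.0388] 5.6 col [57.  51.5 48. ]
3 [262 186] n 564 ztop 0.088 c [ 0.6378 -0.143 ] rect [ 638.7359 -143.6061] [33.5886 27.9177] 56.9 col [12. 11. 11.]
4 [302 211] n 331 ztop 0.060 c [ 0.667  -0.0112] rect [667.4154 -11.3269] [44.7923 39.5638] 26.9 col [12. 12. 11.]
5 [252 234] n 1379 ztop 0.074 c [ 0.7834 -0.0862] rect [783.5903 -86.5022] [125.3284  19.5263] 81.6 col [ 15.  43. 107.]
6 [371 230] n 688 ztop 0.056 c [0.6509 0.1657] rect [650.816  165.4433] [39.2307 79.9896] 32.3 col [12. 11. 11.]
7 [429 236] n 348 ztop 0.069 c [0.6092 0.2952] rect [610.322  295.1552] [21.9411 19.5197] 44.5 col [13. 13. 12.]
8 [313 253] n 853 ztop 0.068 c [0.7811 0.0776] rect [781.7457  77.6309] [69.7029 64.5379] 27.7 col [104. 100.  87.]
dark [254 145] 458 [ 434.4981 -299.7112] [ 79.3054 101.2567] 72.6 z 0.0013503169138266435
dark [270 154] 275 [ 457.5193 -228.7522] [
[... 892 characters left out ...]
. 19.]
7 [274 222] n 212 ztop 0.061 c [0.4593 0.0025] rect [459.2732   2.5358] [23.8131 24.0215] 43.4 col [77. 69. 65.]
8 [359 244] n 593 ztop 0.091 c [ 0.6333 -0.1488] rect [ 633.2872 -147.2758] [31.2065 29.1881] 64.3 col [21. 19. 19.]
9 [374 298] n 799 ztop 0.063 c [ 0.6016 -0.2882] rect [ 601.3616 -288.2648] [64.3317 63.9213] 86.3 col [24. 22. 22.]
dark [232 158] 665 [419.2747 307.6839] [98.31   94.9093] 12.7 z 0.003274630407705925
dark [245 175] 433 [437.6283 223.5709] [96.2285 54.7488] 11.7 z 0.003636075795185434
dark [306 303] 845 [ 461.7421 -225.7994] [ 48.995  102.3794] 72.0 z 0.004112223484958988
dark [308 334] 1706 [ 438.817 -295.217] [ 82.6254 103.7094] 72.1 z 0.004499223589545742
```

```bash
python3 - <<'E'
from h import *
f=np.load("pics/scene0.npz");g=np.load("pics/side0.npz")
a=cv2.resize(f["p"][120:290,190:490,::-1],None,fx=2.6,fy=2.6,interpolation=cv2.INTER_CUBIC)
cv2.imwrite("pics/crop1.png",cv2.convertScaleAbs(a,alpha=1.5))
E
```

```text
(no output)
```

View pics/crop1.png

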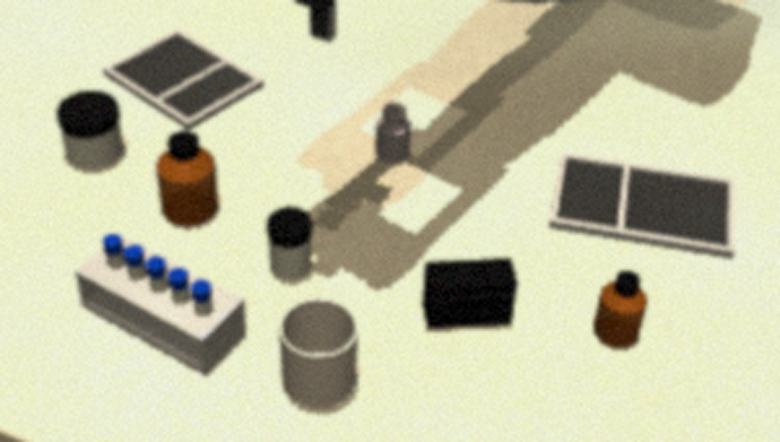

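Found so far (mm): large bottle ≈(636,-146), small jar ≈(665,-13), slide box ≈(649,163) with its long axis at about -59°, small bottle ≈(610,294). The square tray is at yaw about 12° with compartments at (418,306) and (437,221). The slot tray is at yaw about -18° with its slot at (460,-227) and wide compartment at (437,-297). The two cameras differ by about 5 mm, so I'll refine each one with the wrist camera, starting with the large bottle.

Request:
step_arm --pt "0 12 30 0 0 0 0" --pt "0 28 65 0 0 0 0" --pt "0 46 105 0 0 0 0" --pt "0 57 134 0 0 0 0" --pt "0 61 145 0 0 0 0" --pt "0 62 146 0 0 0 0" --pt "0 62 146 0 0 0 0"

```text
time_s: 1.02
eef_pos: [0.6367, -0.1447, 0.1963]
eef_rot: [0.5, 0.5, 0.5, -0.5]
wrist_force: [0.4, 0.2, 0.4]
opening: 1.0
```

```bash
cat >> h.py <<'E'
def look(tag,zmin=.02,zmax=.1,view=True):
    o=ctrl.get_obs(); p,P=cloud("wrist"); M=Rt(o["eef_rot"])
    if view: cv2.imwrite(f"pics/{tag}.png",p[:,:,::-1])
    print("tcp",o["eef_pos"]*1000,"open %.3f"%o["opening"],"F",o["wrist_force"],"jaw deg %.1f"%np.degrees(np.arctan2(M[1,1],M[0,1])))
    X,Y,Z=P[...,0],P[...,1],P[...,2]
    print("bench z",np.nanmedian(Z[abs(Z)<.012]))
    def comp(mask,nmin,label,top):
        k,L,s,_=cv2.connectedComponentsWithStats(mask.astype(np.uint8))
        for i in range(1,k):
            if s[i,4]<nmin: continue
            m=L==i; zt=np.nanpercentile(Z[m],97); t=m&(Z>zt-.006) if top else m
            xy=(P[t][:,:2]*1000).astype(np.float32); r=cv2.minAreaRect(xy); (cx,cy),rad=cv2.minEnclosingCircle(xy)
            edge=s[i,0]==0 or s[i,1]==0 or s[i,0]+s[i,2]==640 or s[i,1]+s[i,3]==400
            e=np.array(r[0])-o["eef_pos"][:2]*1000
            e3=M.T@np.array([e[0],e[1],0])
            print(label,"px",s[i,:2]+s[i,2:4]//2,"n",s[i,4],"EDGE" if edge else "","ztop %.3f"%zt,"ctr",np.array(r[0]),np.array(r[1]),"%.1f"%r[2],"circ %.1f %.1f r%.1f"%(cx,cy,rad),"tool yz",e3[1:])
    comp((Z>zmin)&(Z<zmax),300,"obj",True)
    comp((abs(Z-.003)<.009)&(p.max(2)<75),800,"dark",False)
    return p,P
E
python3 -c "
from h import *
look('w1')"
```

```text
tcp [ 636.7341 -144.747   196.2631] open 1.000 F [0.3766 0.163  0.3892] jaw deg 0.1
bench z 0.0011126880884186896
obj px [129  17] n 1541 EDGE ztop 0.062 ctr [462.2367  -0.3935] [25.4303 15.2098] 1.3 circ 462.1 4.5 r12.9 tool yz [-174.3603 -144.5191]
obj px [358  28] n 2294 EDGE ztop 0.063 ctr [665.6643 -14.6707] [42.7331 40.1941] 0.0 circ 665.9 -13.4 r21.7 tool yz [  29.0537 -130.0488]
obj px [476 108] n 10704  ztop 0.077 ctr [781.5679 -86.5284] [121.3421  19.1631] 82.0 circ 780.6 -86.4 r60.7 tool yz [144.889  -58.0811]
obj px [323 174] n 3240  ztop 0.092 ctr [ 636.429  -145.6524] [30.8039 30.8359] 48.9 circ 636.5 -145.8 r15.9 tool yz [-0.306   0.9051]
obj px [294 294] n 3263  ztop 0.062 ctr [ 604.836  -286.0976] [64.1625 65.2778] 0.1 circ 604.3 -285.8 r33.1 tool yz [-32.0323 141.3202]
dark px [175 233] n 3225  ztop 0.008 ctr [ 460.5459 -228.0017] [ 47.8807 102.8182] 71.9 circ 460.8 -227.3 r56.0 tool yz [-176.2671   83.0874]
dark px [161 279] n 3225  ztop 0.007 ctr [ 432.062  -295.9245] [81.0272 91.5016] 71.4 circ 432.3 -294.5 r59.3 tool yz [-204.8154  150.9831]
```

View pics/w1.png

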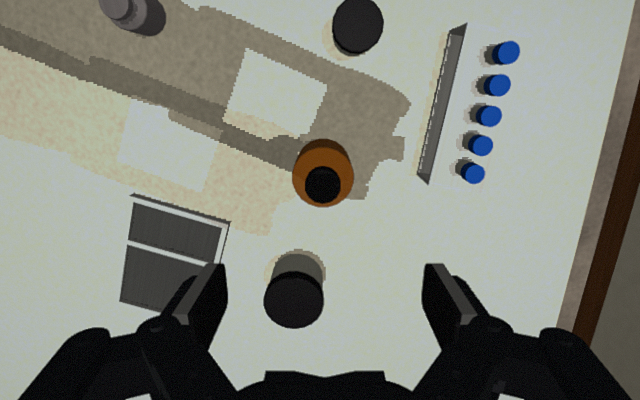

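The wrist view shows the bottle cap at (323,185), centred within 1 mm of the TCP. The jaws have clear space on both sides, so I'll descend and grip.

Request:
step_arm --pt "30 0 1 0 0 0 0" --pt "75 0 1 0 0 0 0" --pt "120 0 1 0 0 0 0" --pt "155 0 1 0 0 0 0" --pt "175 0 1 0 0 0 0" --pt "183 0 1 0 0 0 0" --pt "183 0 1 0 0 0 0" --pt "183 0 1 0 0 0 255" --pt "183 0 1 0 0 0 255" --pt "183 0 1 0 0 0 255"

```text
time_s: 2.33
eef_pos: [0.638, -0.1475, 0.0159]
eef_rot: [0.501, 0.5, 0.499, -0.5]
wrist_force: [-4.0, 0.4, 9.6]
opening: 0.652
```

Request:
step_arm --pt "0 0 0 0 0 0 255" --pt "0 0 0 0 0 0 255" --pt "0 0 0 0 0 0 255" --pt "-5 0 0 0 0 0 255" --pt "-15 0 0 0 0 0 255" --pt "-35 0 0 0 0 0 255"

```text
time_s: 3.08
eef_pos: [0.6362, -0.1467, 0.0484]
eef_rot: [0.499, 0.5, 0.501, -0.5]
wrist_force: [-0.0, 0.1, -2.3]
opening: 0.654
```

Request:
step_arm --pt "-30 0 0 0 0 0 255" --pt "-70 -5 -10 0 0 0 255" --pt "-105 -20 -40 0 0 0 255" --pt "-115 -40 -80 -2 0 0 255" --pt "-115 -63 -130 -4 0 0 255" --pt "-115 -87 -180 -6 0 0 255" --pt "-115 -111 -230 -8 0 0 255" --pt "-115 -135 -280 -10 0 0 255" --pt "-115 -157 -325 -12 0 0 255" --pt "-115 -178 -368 -12 0 0 255"

```text
time_s: 4.32
eef_pos: [0.4585, 0.2226, 0.165]
eef_rot: [0.55, 0.445, 0.549, -0.444]
wrist_force: [0.6, -0.2, -2.7]
opening: 0.65
```

```bash
python3 -c "
from h import *
look('w2')"
```

```text
tcp [458.458  222.5999 165.0063] open 0.650 F [ 0.5745 -0.1672 -2.7168] jaw deg 12.0
bench z 0.001270126653497461
obj px [503 136] n 2381  ztop 0.072 ctr [607.3796 294.9217] [21.1111 20.5085] 37.4 circ 607.5 294.2 r11.2 tool yz [160.7282 -39.6789]
obj px [493 269] n 3640  ztop 0.059 ctr [647.9931 165.0549] [34.9903 80.9081] 30.2 circ 647.6 164.9 r42.7 tool yz [173.3692  95.8018]
obj px [580 361] n 3245  ztop 0.072 ctr [787.9173  87.2681] [41.2035 70.7112] 59.7 circ 781.4 75.8 r35.7 tool yz [293.9973 201.0557]
obj px [286 354] n 972  ztop 0.060 ctr [460.5261  14.9801] [23.6607  8.1726] 7.8 circ 461.1 10.9 r11.8 tool yz [-41.2699 203.4872]
obj px [458 387] n 433 EDGE ztop 0.054 ctr [662.9099   6.5618] [29.3887  7.9144] 11.1 circ 663.6 3.0 r14.7 tool yz [154.9092 253.9215]
dark px [301 106] n 3590  ztop 0.007 ctr [425.4267 279.6936] [99.7742 48.7333] 12.3 circ 425.5 279.6 r55.1 tool yz [-20.4    -62.7263]
dark px [313 163] n 2547  ztop 0.007 ctr [446.7231 228.7267] [79.7706 42.34  ] 11.1 circ 448.2 228.5 r43.5 tool yz [-10.1993  -8.439 ]
```

View pics/w2.png

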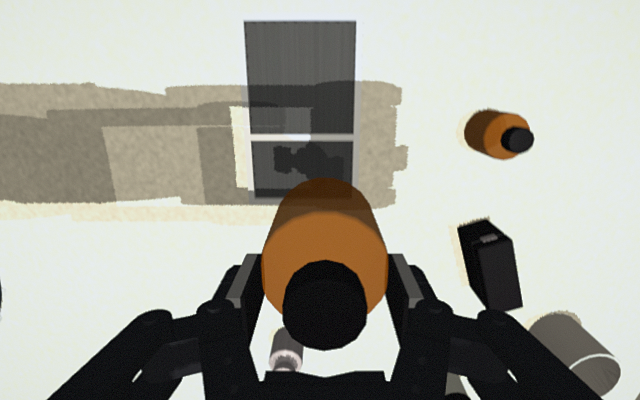

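The view shows the bottle held upright and the tray squarely ahead: top edge at row 20 (columns 245–356), rib at row 137. I'll take the compartment geometry from those pixels.

```bash
python3 -c "
from h import *
o=ctrl.get_obs();p,P=cloud('wrist');M=Rt(o['eef_rot'])
Z=P[...,2]
g=(p.min(2)>0)
d=(abs(Z-.003)<.012)&(p.max(2).astype(int)<95)&(np.arange(400)[:,None]<128)
k,L,s,_=cv2.connectedComponentsWithStats(d.astype(np.uint8)); i=1+np.argmax(s[1:,4]); print(s[i])
xy=(P[L==i][:,:2]*1000).astype(np.float32); print(cv2.minAreaRect(xy))
for u,v in [(246,22),(355,22),(354,131),(250,131),(355,143),(250,143),(356,200),(254,200)]: 
  print(u,v,P[v,u]*1000, M.T@(P[v,u]-o['eef_pos'])*1000)
"
```

```text
[ 248   30  111   98 7256]
((419.356201171875, 309.1326599121094), (100.4844741821289, 87.44606018066406), 12.210674285888672)
246 22 [360.5605 346.4763  12.3826] [ 152.9689  -67.7466 -136.0542]
355 22 [454.6906 366.8929  11.1737] [ 154.2338   28.5714 -136.1765]
354 131 [477.0919 273.0588   4.8761] [160.1494  30.6976 -39.7047]
250 131 [378.479  252.7479  12.6212] [152.35   -69.9765 -40.6561]
355 143 [480.0945 262.5907  11.1002] [153.8826  31.431  -28.8638]
250 143 [380.0289 241.1452  11.7104] [153.2139 -70.9064 -28.9838]
356 200 [466.6053 256.3578 180.8761] [-15.9132  17.0293 -26.2873]
254 200 [392.5358 183.8658  10.9838] [153.7076 -70.748   29.6473]
```

Request:
step_arm --pt "0 -5 -20 0 0 0 255" --pt "0 -12 -50 0 0 0 255" --pt "20 -18 -75 0 0 0 255" --pt "55 -20 -86 0 0 0 255" --pt "90 -20 -87 0 0 0 255" --pt "115 -20 -87 0 0 0 255" --pt "130 -20 -87 0 0 0 255" --pt "138 -20 -87 0 0 0 255" --pt "140 -20 -87 0 0 0 255" --pt "140 -20 -87 0 0 0 255"

```text
time_s: 5.68
eef_pos: [0.422, 0.3022, 0.0242]
eef_rot: [0.55, 0.445, 0.549, -0.445]
wrist_force: [-0.5, -0.7, -2.0]
opening: 0.652
```

Request:
step_arm --pt "1 0 0 0 0 0 255" --pt "2 0 0 0 0 0 255" --pt "3 0 0 0 0 0 255" --pt "4 0 0 0 0 0 255" --pt "4 0 0 0 0 0 255"

```text
time_s: 6.3
eef_pos: [0.4214, 0.302, 0.0199]
eef_rot: [0.55, 0.445, 0.55, -0.445]
wrist_force: [-2.3, -1.1, 4.8]
opening: 0.654
```

Contact with the tray floor shows as about +5 N, so I'll release and rise.

Request:
step_arm --pt "-1 0 0 0 0 0 170" --pt "-1 0 0 0 0 0 120" --pt "-1 0 0 0 0 0 60" --pt "-1 0 0 0 0 0 0" --pt "-1 0 0 0 0 0 0" --pt "-1 0 0 0 0 0 0" --pt "-1 0 0 0 0 0 0"

```text
time_s: 7.18
eef_pos: [0.4214, 0.302, 0.0204]
eef_rot: [0.55, 0.445, 0.55, -0.445]
wrist_force: [-0.1, 0.4, 0.4]
opening: 1.002
```

Request:
step_arm --pt "-20 0 0 0 0 0 0" --pt "-60 0 0 0 0 0 0" --pt "-120 0 0 0 0 0 0" --pt "-165 0 0 0 0 0 0" --pt "-180 0 0 0 0 0 0" --pt "-180 0 0 0 0 0 0"

```text
time_s: 7.92
eef_pos: [0.4217, 0.3021, 0.2008]
eef_rot: [0.55, 0.445, 0.549, -0.445]
wrist_force: [0.7, 0.7, -1.3]
opening: 1.002
```

```bash
python3 -c "
from h import *
look('w3')"
```

```text
tcp [421.7114 302.0826 200.7837] open 1.002 F [ 0.6654  0.6719 -1.3046] jaw deg 12.0
bench z 0.0012509266839863253
obj px [324 171] n 3257  ztop 0.096 ctr [422.2603 303.6396] [30.5816 30.7756] 12.1 circ 422.4 303.4 r15.9 tool yz [ 0.8606 -1.4088]
obj px [491 211] n 1704  ztop 0.072 ctr [607.3995 294.7804] [20.9554 21.5373] 67.5 circ 607.3 294.6 r11.4 tool yz [180.1116  45.7507]
obj px [486 299] n 698  ztop 0.058 ctr [642.0988 187.7993] [22.6657 34.4013] 31.2 circ 641.6 187.5 r20.3 tool yz [191.8092 157.6085]
obj px [ 19 340] n 1786 EDGE ztop 0.059 ctr [84.3658  0.5817] [14.3377 79.6105] 0.1 circ 87.8 0.6 r39.8 tool yz [-392.6606  224.7713]
dark px [323 161] n 4613  ztop 0.007 ctr [421.4229 302.5894] [100.3926  99.9733] 12.1 circ 421.2 302.9 r70.1 tool yz [-0.1769 -0.5558]
dark px [323 234] n 3743  ztop 0.007 ctr [439.3572 217.3039] [99.9929 58.0711] 11.9 circ 439.3 217.6 r57.0 tool yz [-0.367  86.5949]
dark px [ 28 311] n 923 EDGE ztop 0.012 ctr [88.8252 26.0476] [ 42.7264 170.9836] 16.3 circ 68.3 20.0 r85.5 tool yz [-383.0038  200.7891]
```

The large bottle stands centred in the square compartment with its top at about 95 mm, as expected. Next is the small jar.

Request:
step_arm --pt "0 10 20 0 0 0 0" --pt "0 26 55 0 0 0 0" --pt "0 48 100 0 0 0 0" --pt "0 72 150 0 0 0 0" --pt "0 96 200 0 0 0 0" --pt "0 120 250 0 0 0 0" --pt "0 144 300 0 0 0 0" --pt "0 163 340 0 0 0 0" --pt "0 172 358 0 0 0 0" --pt "0 173 360 0 0 0 0"

```text
time_s: 9.22
eef_pos: [0.6647, -0.0146, 0.198]
eef_rot: [0.548, 0.445, 0.55, -0.446]
wrist_force: [-0.1, 1.1, -0.3]
opening: 1.0
```

```bash
python3 -c "
from h import *
look('w4')"
```

```text
tcp [664.6877 -14.5855 198.0315] open 1.000 F [-0.0653  1.1139 -0.3447] jaw deg 11.9
bench z 0.0011367347245229142
obj px [358  14] n 943 EDGE ztop 0.059 ctr [665.4011 132.3524] [35.6473 15.4451] 12.1 circ 664.4 137.0 r18.1 tool yz [  31.0677 -143.6177]
obj px [468 107] n 3736  ztop 0.072 ctr [781.0697  75.8206] [67.7521 66.553 ] 57.4 circ 780.9 75.7 r34.3 tool yz [132.5539 -64.4002]
obj px [125 109] n 1747  ztop 0.062 ctr [462.4414   5.8512] [25.6926 24.6042] 73.8 circ 462.5 6.0 r13.6 tool yz [-193.6542  -61.7955]
obj px [325 172] n 1736  ztop 0.063 ctr [666.0395 -12.8926] [43.0528 42.6156] 21.3 circ 665.9 -13.1 r21.9 tool yz [ 1.6725 -1.3769]
obj px [417 250] n 6913  ztop 0.077 ctr [780.9691 -86.8829] [122.0812  18.6636] 81.9 circ 781.7 -87.0 r61.1 tool yz [98.8273 94.7692]
obj px [235 364] n 1723  ztop 0.062 ctr [ 612.8538 -268.8095] [30.5332 49.6874] 40.5 circ 610.9 -270.9 r27.5 tool yz [-103.2584  238.0216]
dark px [131 290] n 2345  ztop 0.008 ctr [ 458.2025 -228.1344] [46.211 98.858] 72.6 circ 458.3 -227.6 r53.3 tool yz [-246.1627  166.2617]
dark px [107 316] n 1526  ztop 0.006 ctr [ 426.8577 -292.0716] [73.5588 77.7056] 72.0 circ 426.3 -292.7 r52.6 tool yz [-290.0453  222.34  ]
```

Request:
step_arm --pt "25 1.5 -1 0 0 0 0" --pt "70 1.5 -1 0 0 0 0" --pt "115 1.5 -1 0 0 0 0" --pt "150 1.5 -1 0 0 0 0" --pt "168 1.5 -1 0 0 0 0" --pt "173 1.5 -1 0 0 0 0" --pt "173 1.5 -1 0 0 0 0" --pt "173 1.5 -1 0 0 0 255" --pt "173 1.5 -1 0 0 0 255" --pt "173 1.5 -1 0 0 0 255"

```text
time_s: 10.52
eef_pos: [0.6671, -0.0131, 0.028]
eef_rot: [0.55, 0.445, 0.549, -0.445]
wrist_force: [1.1, -0.3, 0.1]
opening: 0.379
```

Request:
step_arm --pt "0 0 0 0 0 0 255" --pt "0 0 0 0 0 0 255" --pt "0 0 0 0 0 0 255" --pt "0 0 0 0 0 0 255" --pt "-5 0 0 0 0 0 255" --pt "-15 0 0 0 0 0 255" --pt "-35 0 0 0 0 0 255" --pt "-35 0 0 0 0 0 255"

```text
time_s: 11.52
eef_pos: [0.669, -0.0133, 0.0659]
eef_rot: [0.551, 0.446, 0.548, -0.444]
wrist_force: [-0.8, 0.3, 1.1]
opening: -0.003
```

The fingers shut completely, so the jar slipped out. I'll look before doing anything else.

```bash
python3 -c "
from h import *
look('w5')"
```

```text
tcp [669.0077 -13.3352  65.8799] open -0.003 F [-0.8076  0.3011  1.0502] jaw deg 12.0
bench z 0.0012573122162050226
obj px [553 120] n 14478  ztop 0.072 ctr [780.9735  75.7768] [68.4002 67.4084] 38.9 circ 780.8 75.4 r34.7 tool yz [128.0489 -63.8787]
obj px [ 24 123] n 2495 EDGE ztop 0.044 ctr [473.7552   5.2373] [35.868  15.2385] 87.4 circ 468.0 5.5 r18.0 tool yz [-187.118   -58.7717]
obj px [317 219] n 4404  ztop 0.062 ctr [665.0249 -11.4305] [43.1801 39.7181] 19.4 circ 665.7 -13.1 r22.0 tool yz [-3.4995 -2.6913]
obj px [486 290] n 8136  ztop 0.077 ctr [787.4055 -44.1931] [37.4888 19.3528] 80.9 circ 789.0 -44.9 r19.4 tool yz [109.3897  54.8056]
dark px [ 58 348] n 992 EDGE ztop 0.010 ctr [ 468.2195 -195.8223] [  4.3892 106.2221] 72.0 circ 468.2 -196.0 r53.1 tool yz [-234.3474  136.7404]
dark px [ 50 368] n 3246 EDGE ztop 0.008 ctr [ 454.5278 -229.1535] [45.0062 93.0403] 72.0 circ 457.0 -221.7 r48.1 tool yz [-254.6715  166.4954]
```

View pics/w5.png

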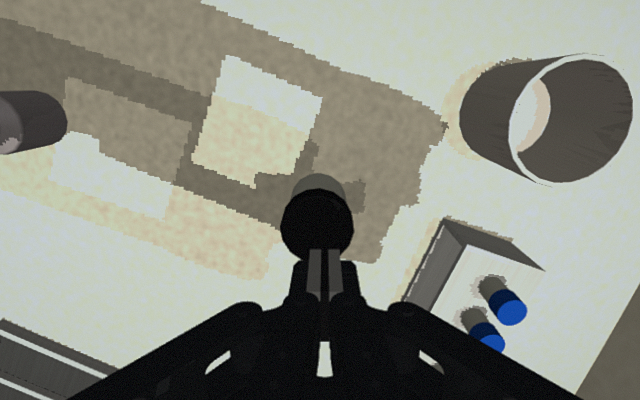

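The jar is still upright in place at (317,219). The grip was half off the top of the lid and slid off. I'll rise, reopen and grip the body below the lid.

Request:
step_arm --pt "-30 0 0 0 0 0 255" --pt "-80 0 0 0 0 0 255" --pt "-110 0 0 0 0 0 0" --pt "-120 0 0 0 0 0 0" --pt "-120 0 0 0 0 0 0" --pt "-120 0 0 0 0 0 0" --pt "-120 0 0 0 0 0 0" --pt "-120 0 0 0 0 0 0" --pt "-120 0 0 0 0 0 0"

```text
time_s: 12.7
eef_pos: [0.6666, -0.0129, 0.182]
eef_rot: [0.549, 0.445, 0.55, -0.445]
wrist_force: [-0.1, -0.2, 0.5]
opening: 0.999
```

```bash
python3 -c "
from h import *
look('w6')"
```

```text
tcp [666.5617 -12.8765 181.9895] open 0.999 F [-0.1346 -0.1992  0.5166] jaw deg 12.0
bench z 0.001156162065757138
obj px [357  13] n 884 EDGE ztop 0.059 ctr [665.6156 131.0916] [35.3049 13.2338] 11.4 circ 664.6 135.9 r17.7 tool yz [  29.0052 -141.0193]
obj px [472 109] n 4219  ztop 0.072 ctr [780.6667  76.0023] [67.0363 67.5007] 17.1 circ 781.2 75.9 r34.3 tool yz [130.0895 -63.2148]
obj px [113 111] n 1941  ztop 0.062 ctr [462.7425   5.5526] [25.7526 25.214 ] 46.1 circ 462.3 5.4 r13.4 tool yz [-195.5345  -60.3999]
obj px [323 177] n 1906  ztop 0.063 ctr [665.9755 -12.8049] [42.7156 42.9403] 85.5 circ 666.3 -12.9 r22.0 tool yz [-0.5585 -0.192 ]
obj px [419 258] n 7249  ztop 0.077 ctr [781.1315 -86.7879] [122.1249  19.075 ] 81.7 circ 782.2 -87.0 r61.1 tool yz [96.7006 96.1152]
obj px [233 368] n 1216  ztop 0.061 ctr [ 616.6808 -261.1005] [14.7332 34.7909] 44.0 circ 616.1 -261.7 r18.6 tool yz [-100.396   232.4304]
dark px [121 297] n 2408  ztop 0.007 ctr [ 457.8367 -228.2148] [48.7289 99.2759] 70.8 circ 457.7 -228.1 r53.7 tool yz [-248.9327  167.2399]
dark px [ 98 326] n 1093  ztop 0.006 ctr [ 427.1216 -294.1403] [76.6738 80.5907] 72.4 circ 427.5 -294.6 r55.0 tool yz [-292.6824  225.3395]
```

Request:
step_arm --pt "25 0 0 0 0 0 0" --pt "70 0 0 0 0 0 0" --pt "115 0 0 0 0 0 0" --pt "150 0 0 0 0 0 0" --pt "168 0 0 0 0 0 0" --pt "175 0 0 0 0 0 0" --pt "176 0 0 0 0 0 0" --pt "176 0 0 0 0 0 255" --pt "176 0 0 0 0 0 255" --pt "176 0 0 0 0 0 255"

```text
time_s: 14.0
eef_pos: [0.6675, -0.0132, 0.0079]
eef_rot: [0.55, 0.445, 0.549, -0.445]
wrist_force: [-1.5, -0.7, 3.0]
opening: 0.494
```

Request:
step_arm --pt "0 0 0 0 0 0 255" --pt "0 0 0 0 0 0 255" --pt "0 0 0 0 0 0 255" --pt "0 0 0 0 0 0 255"

```text
time_s: 14.5
eef_pos: [0.6674, -0.0131, 0.0079]
eef_rot: [0.55, 0.445, 0.549, -0.445]
wrist_force: [-1.2, 0.1, 6.3]
opening: 0.487
```

Request:
step_arm --pt "-3 0 0 0 0 0 255" --pt "-10 0 0 0 0 0 255" --pt "-25 0 0 0 0 0 255" --pt "-50 0 0 0 0 0 255" --pt "-90 0 0 0 0 0 255" --pt "-130 0 0 0 0 0 255" --pt "-150 0 0 0 0 0 255" --pt "-150 0 0 0 0 0 255"

```text
time_s: 15.5
eef_pos: [0.6679, -0.0131, 0.1585]
eef_rot: [0.551, 0.446, 0.548, -0.444]
wrist_force: [0.0, 0.0, -2.2]
opening: 0.494
```

Request:
step_arm --pt "0 -10 -15 0 0 0 255" --pt "0 -28 -44 0 0 0 255" --pt "0 -55 -86 0 0 0 255" --pt "0 -85 -133 0 0 0 255" --pt "0 -113 -177 0 0 0 255" --pt "0 -140 -218 0 0 0 255" --pt "0 -160 -250 0 0 0 255" --pt "0 -172 -268 0 0 0 255" --pt "0 -175 -273 0 0 0 255" --pt "0 -175 -273 0 0 0 255"

```text
time_s: 16.75
eef_pos: [0.4392, 0.2174, 0.1561]
eef_rot: [0.55, 0.445, 0.549, -0.445]
wrist_force: [0.1, -0.9, -0.8]
opening: 0.488
```

```bash
python3 -c "
from h import *
look('w7')"
```

```text
tcp [439.1786 217.3607 156.0901] open 0.488 F [ 0.1388 -0.8653 -0.8162] jaw deg 12.0
bench z 0.0012652459479412514
obj px [325  76] n 5135  ztop 0.096 ctr [422.3199 303.1627] [30.9329 30.8372] 55.7 circ 422.1 303.5 r16.0 tool yz [  1.3439 -87.4322]
obj px [531 136] n 2692  ztop 0.072 ctr [607.1355 294.5326] [21.004  21.4788] 33.9 circ 607.9 295.3 r11.7 tool yz [180.3292 -40.5755]
obj px [517 274] n 4189  ztop 0.059 ctr [647.837  164.9204] [35.1063 80.9098] 30.5 circ 649.0 165.3 r42.6 tool yz [193.2011  94.6659]
obj px [597 363] n 4488 EDGE ztop 0.071 ctr [780.9799  83.8376] [52.427  69.1664] 81.4 circ 779.8 75.7 r35.1 tool yz [306.5825 201.6524]
obj px [303 359] n 915  ztop 0.055 ctr [463.1579  15.9068] [ 7.1371 18.6735] 85.8 circ 462.9 13.1 r9.4 tool yz [-18.4179 202.0383]
dark px [344 107] n 1892  ztop 0.007 ctr [444.6606 282.793 ] [62.3037 50.2452] 12.1 circ 445.0 282.8 r38.9 tool yz [ 18.9628 -62.8637]
dark px [323 171] n 5012  ztop 0.007 ctr [439.1047 218.528 ] [100.3056  58.5269] 12.2 circ 439.0 218.3 r57.5 tool yz [ 0.1704 -1.1571]
```

View pics/w7.png

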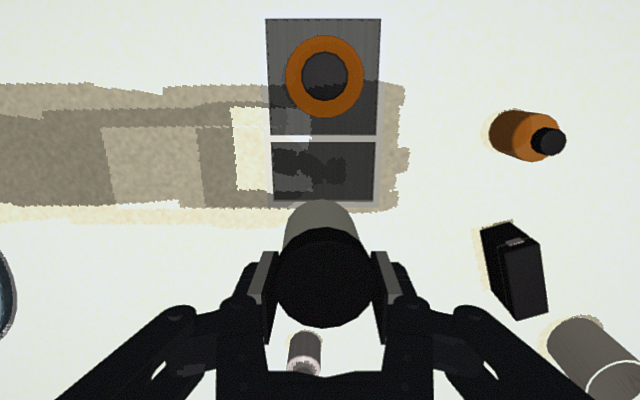

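The picture shows the jar held level at (323,270) above the narrow compartment, and the bottle standing at (325,76). I'll lower it.

Request:
step_arm --pt "20 0 0 0 0 0 255" --pt "55 0 0 0 0 0 255" --pt "90 0 0 0 0 0 255" --pt "118 0 0 0 0 0 255" --pt "133 0 0 0 0 0 255" --pt "140 0 0 0 0 0 255" --pt "141 0 0 0 0 0 255" --pt "141 0 0 0 0 0 255"

```text
time_s: 17.8
eef_pos: [0.4396, 0.2179, 0.0163]
eef_rot: [0.55, 0.445, 0.549, -0.445]
wrist_force: [-0.8, 0.3, -0.3]
opening: 0.492
```

Request:
step_arm --pt "1 0 0 0 0 0 255" --pt "2 0 0 0 0 0 255" --pt "3 0 0 0 0 0 255" --pt "4 0 0 0 0 0 255" --pt "4 0 0 0 0 0 255"

```text
time_s: 18.42
eef_pos: [0.4389, 0.2178, 0.0119]
eef_rot: [0.55, 0.445, 0.55, -0.445]
wrist_force: [-1.2, -0.8, 4.0]
opening: 0.488
```

Contact is about 4 N. Release and rise.

Request:
step_arm --pt "0 0 0 0 0 0 200" --pt "0 0 0 0 0 0 120" --pt "0 0 0 0 0 0 60" --pt "0 0 0 0 0 0 0" --pt "0 0 0 0 0 0 0" --pt "0 0 0 0 0 0 0" --pt "0 0 0 0 0 0 0"

```text
time_s: 19.3
eef_pos: [0.4387, 0.2177, 0.0114]
eef_rot: [0.549, 0.445, 0.55, -0.445]
wrist_force: [-0.6, -0.1, -0.5]
opening: 1.003
```

Request:
step_arm --pt "-20 0 0 0 0 0 0" --pt "-60 0 0 0 0 0 0" --pt "-120 0 0 0 0 0 0" --pt "-170 0 0 0 0 0 0" --pt "-190 0 0 0 0 0 0" --pt "-190 0 0 0 0 0 0"

```text
time_s: 20.05
eef_pos: [0.44, 0.218, 0.2032]
eef_rot: [0.55, 0.446, 0.549, -0.444]
wrist_force: [0.3, 0.2, -0.5]
opening: 0.998
```

```bash
python3 -c "
from h import *
look('w8')"
```

```text
tcp [439.9602 218.04   203.1906] open 0.998 F [ 0.3367  0.2164 -0.5233] jaw deg 12.0
bench z 0.0012345545993726337
obj px [323  79] n 3703  ztop 0.096 ctr [422.6684 303.0056] [30.6171 30.4732] 11.4 circ 422.2 303.6 r16.0 tool yz [  0.7542 -86.704 ]
obj px [501 131] n 1886  ztop 0.072 ctr [607.1539 295.2804] [21.4224 20.2222] 15.0 circ 607.4 294.6 r10.9 tool yz [179.5991 -40.7852]
obj px [320 172] n 1745  ztop 0.067 ctr [437.7318 218.2402] [42.3022 43.0111] 10.3 circ 437.8 217.8 r21.9 tool yz [-2.138  -0.6591]
obj px [493 253] n 3109  ztop 0.059 ctr [648.4725 164.4896] [34.9988 80.8005] 29.6 circ 648.9 164.0 r42.7 tool yz [192.8175  95.7386]
obj px [571 333] n 2041  ztop 0.072 ctr [789.9942  93.868 ] [27.3484 67.2071] 60.0 circ 783.8 83.3 r33.6 tool yz [316.5594 194.2448]
obj px [304 338] n 1080  ztop 0.062 ctr [462.0422   5.9656] [25.608  25.0666] 68.6 circ 461.4 6.0 r13.5 tool yz [-22.4997 212.0306]
dark px [321  79] n 5376  ztop 0.007 ctr [420.8757 303.189 ] [100.4582 100.1604] 12.0 circ 420.8 303.3 r70.0 tool yz [ -0.9612 -87.2562]
dark px [321 162] n 3073  ztop 0.007 ctr [439.1296 218.397 ] [100.105   59.0121] 12.1 circ 439.0 218.4 r57.6 tool yz [-0.7382 -0.5218]
dark px [ 20 261] n 858 EDGE ztop 0.012 ctr [95.5238 11.0609] [ 36.0037 159.3378] 6.6 circ 78.1 9.0 r79.7 tool yz [-379.944   130.8318]
```

The jar is standing at (437.8,218) with its top at about 66 mm, which is correct. Next is the slide box, with the jaws turned to 30°.

Request:
step_arm --pt "0 16 8 -2 0 0 0" --pt "0 45 22 -5 0 0 0" --pt "0 85 42 -9 0 0 0" --pt "0 125 62 -13 0 0 0" --pt "0 160 79 -16 0 0 0" --pt "0 183 91 -18 0 0 0" --pt "0 192 95 -18 0 0 0" --pt "0 193 95.5 -18 0 0 0" --pt "0 193 95.5 -18 0 0 0"

```text
time_s: 21.22
eef_pos: [0.6464, 0.1649, 0.2009]
eef_rot: [0.612, 0.353, 0.613, -0.354]
wrist_force: [-0.6, 0.1, 0.2]
opening: 1.003
```

```bash
python3 -c "
from h import *
look('w9')"
```

```text
tcp [646.3574 164.9312 200.8762] open 1.003 F [-0.597   0.0513  0.195 ] jaw deg 30.0
bench z 0.001273561389559169
obj px [147  17] n 1951 EDGE ztop 0.066 ctr [443.2012 208.7999] [44.6057 23.4021] 29.9 circ 438.5 217.0 r22.4 tool yz [-153.9709 -139.6057]
obj px [358  29] n 1936  ztop 0.072 ctr [607.77 294.17] [20.4626 20.232 ] 5.3 circ 607.5 294.4 r10.8 tool yz [  31.2327 -131.2104]
obj px [325 172] n 2888  ztop 0.059 ctr [649.0352 163.9491] [33.7223 80.421 ] 31.0 circ 649.1 164.2 r42.5 tool yz [1.8275 2.1899]
obj px [102 210] n 1459  ztop 0.061 ctr [462.414    5.8011] [25.5338 24.6557] 59.8 circ 462.1 6.2 r13.4 tool yz [-238.8754   45.7827]
obj px [389 297] n 3285  ztop 0.072 ctr [781.0081  75.9764] [65.9465 67.4567] 37.5 circ 781.4 76.5 r34.4 tool yz [ 72.0994 144.3795]
obj px [338 352] n 1808  ztop 0.059 ctr [785.8841 -29.1702] [14.8698  7.6165] 35.1 circ 787.9 -32.0 r7.4 tool yz [ 23.7267 237.8657]
dark px [168  30] n 2674 EDGE ztop 0.010 ctr [438.0549 214.9756] [101.496   58.1586] 15.2 circ 438.4 216.9 r56.8 tool yz [-155.3381 -147.5275]
dark px [ 49 331] n 1060  ztop 0.008 ctr [ 437.4406 -223.4511] [45.0246 53.9686] 71.5 circ 438.1 -223.1 r34.2 tool yz [-375.173   231.8021]
dark px [ 26 360] n 1665 EDGE ztop 0.007 ctr [ 417.3839 -294.0549] [80.1359 59.0222] 75.2 circ 417.8 -294.9 r47.9 tool yz [-427.8566  282.906 ]
```

View pics/w9.png

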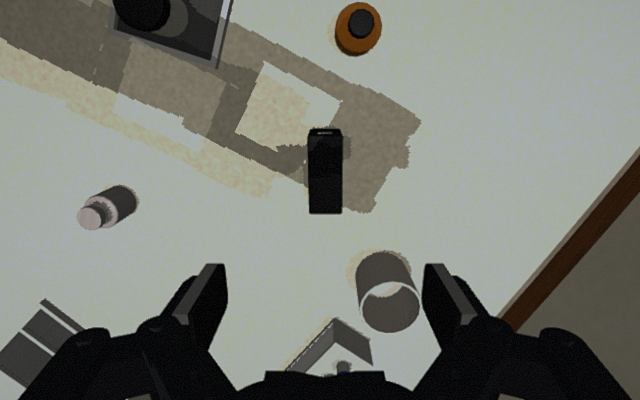

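The box is aligned with the jaws (325,172). I'll descend and grip it.

Request:
step_arm --pt "30 2 2 -0.7 0 0 0" --pt "75 2 2 -0.7 0 0 0" --pt "120 2 2 -0.7 0 0 0" --pt "160 2 2 -0.7 0 0 0" --pt "182 2 2 -0.7 0 0 0" --pt "189 2 2 -0.7 0 0 0" --pt "189 2 2 -0.7 0 0 0" --pt "189 2 2 -0.7 0 0 255" --pt "189 2 2 -0.7 0 0 255" --pt "189 2 2 -0.7 0 0 255"

```text
time_s: 22.52
eef_pos: [0.6505, 0.1637, 0.0133]
eef_rot: [0.615, 0.35, 0.614, -0.35]
wrist_force: [-7.3, -4.4, 34.5]
opening: 0.379
```

Request:
step_arm --pt "0 0 0 0 0 0 255" --pt "0 0 0 0 0 0 255" --pt "0 0 0 0 0 0 255" --pt "0 0 0 0 0 0 255" --pt "0 0 0 0 0 0 255"

```text
time_s: 23.15
eef_pos: [0.6507, 0.1637, 0.0136]
eef_rot: [0.615, 0.35, 0.614, -0.35]
wrist_force: [-1.6, -0.7, 4.9]
opening: 0.373
```

Request:
step_arm --pt "-3 0 0 0 0 0 255" --pt "-10 0 0 0 0 0 255" --pt "-25 0 0 0 0 0 255" --pt "-50 0 0 0 0 0 255" --pt "-90 0 0 0 0 0 255" --pt "-130 0 0 0 0 0 255" --pt "-150 0 0 0 0 0 255" --pt "-150 0 0 0 0 0 255"

```text
time_s: 24.15
eef_pos: [0.6513, 0.1638, 0.1645]
eef_rot: [0.616, 0.351, 0.613, -0.349]
wrist_force: [0.2, -0.7, -1.3]
opening: 0.373
```

Request:
step_arm --pt "0 -15 8 -1 0 0 255" --pt "0 -45 23 -4 0 0 255" --pt "0 -90 46 -9 0 0 255" --pt "0 -140 71 -14 0 0 255" --pt "0 -190 97 -20 0 0 255" --pt "0 -240 122 -26 0 0 255" --pt "0 -290 148 -32 0 0 255" --pt "0 -335 171 -37 0 0 255" --pt "0 -370 189 -40 0 0 255" --pt "0 -390 199 -41 0 0 255"

```text
time_s: 25.4
eef_pos: [0.4142, -0.2072, 0.1604]
eef_rot: [0.697, 0.113, 0.699, -0.112]
wrist_force: [0.0, 0.4, -0.6]
opening: 0.377
```

Request:
step_arm --pt "0 0 0 0 0 0 255" --pt "0 0 0 0 0 0 255"

```text
time_s: 25.65
eef_pos: [0.416, -0.2056, 0.1613]
eef_rot: [0.698, 0.113, 0.699, -0.112]
wrist_force: [0.1, 0.3, -1.0]
opening: 0.374
```

```bash
python3 -c "
from h import *
look('w10')"
```

```text
tcp [ 416.0301 -205.5674  161.2761] open 0.374 F [ 0.0628  0.3376 -0.9918] jaw deg 71.7
bench z 0.0014560299199421478
obj px [559 153] n 2119  ztop 0.063 ctr [461.1866   5.2699] [26.0552 24.7808] 72.3 circ 460.7 5.5 r13.4 tool yz [214.3429 -23.4198]
obj px [ 27 364] n 1883 EDGE ztop 0.051 ctr [ 533.3459 -624.8529] [23.7494 40.8494] 59.8 circ 533.3 -624.9 r23.4 tool yz [-361.1398  243.1885]
obj px [307 353] n 1815  ztop 0.063 ctr [ 589.5304 -278.7253] [65.6606 34.4336] 62.4 circ 600.0 -284.2 r32.8 tool yz [-14.8999 187.7027]
obj px [621 377] n 1351 EDGE ztop 0.060 ctr [758.3601  51.6514] [ 4.7894 24.2091] 50.7 circ 759.1 52.6 r12.1 tool yz [351.8033 244.102 ]
dark px [245 218] n 4295  ztop 0.007 ctr [ 441.2914 -296.7582] [ 83.6568 103.3056] 72.4 circ 440.3 -296.8 r65.2 tool yz [-78.6245  52.6504]
```

View pics/w10.png

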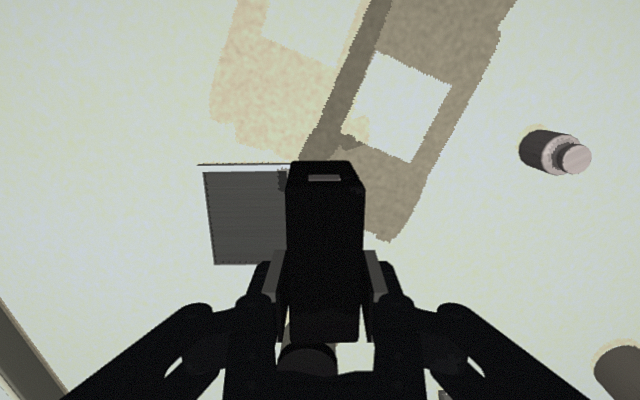

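The slot is partly hidden behind the held box. From the fully visible wide compartment (245,218), the slot centre is at tool offset y≈-6, z≈+51. I'll go part-way down and check.

Request:
step_arm --pt "0 -2 12 0 0 0 255" --pt "0 -4 30 0 0 0 255" --pt "10 -6 45 -0.4 0 0 255" --pt "40 -6 51 -0.4 0 0 255" --pt "75 -6 51 -0.4 0 0 255" --pt "100 -6 51 -0.4 0 0 255" --pt "112 -6 51 -0.4 0 0 255" --pt "115 -6 51 -0.4 0 0 255" --pt "115 -6 51 -0.4 0 0 255"

```text
time_s: 26.82
eef_pos: [0.4637, -0.2286, 0.0481]
eef_rot: [0.699, 0.11, 0.698, -0.11]
wrist_force: [0.2, -0.9, -1.2]
opening: 0.374
```

```bash
python3 -c "
from h import *
look('w11')
p,P=cloud('side');k,Q=cloud('scene')
cv2.imwrite('pics/s11.png',np.vstack([cv2.resize(p[250:380,200:440,::-1],None,fx=2.5,fy=2.5),cv2.resize(k[90:210,170:410,::-1],None,fx=2.5,fy=2.2)])[:600])"
```

```text
tcp [ 463.6719 -228.5752   48.1218] open 0.374 F [ 0.2131 -0.8865 -1.1532] jaw deg 72.1
bench z 0.0015211490524775773
obj px [325 253] n 14172  ztop 0.095 ctr [ 463.178  -227.6694] [59.0243 80.4469] 73.0 circ 463.1 -227.7 r42.6 tool yz [ 0.7104 -0.7482]
obj px [309 369] n 479  ztop 0.031 ctr [ 576.5887 -274.3705] [33.3336  5.6417] 66.5 circ 578.8 -275.3 r16.7 tool yz [ -8.9122 121.5236]
dark px [325 157] n 1813  ztop 0.007 ctr [ 430.8913 -216.0471] [50.5439 36.5622] 71.9 circ 431.3 -216.2 r30.9 tool yz [  1.8576 -35.0437]
dark px [263 216] n 1670  ztop 0.007 ctr [ 457.7    -271.2528] [24.2671 59.2547] 71.8 circ 460.2 -263.7 r29.8 tool yz [-42.4497   7.4207]
```

View pics/s11.png

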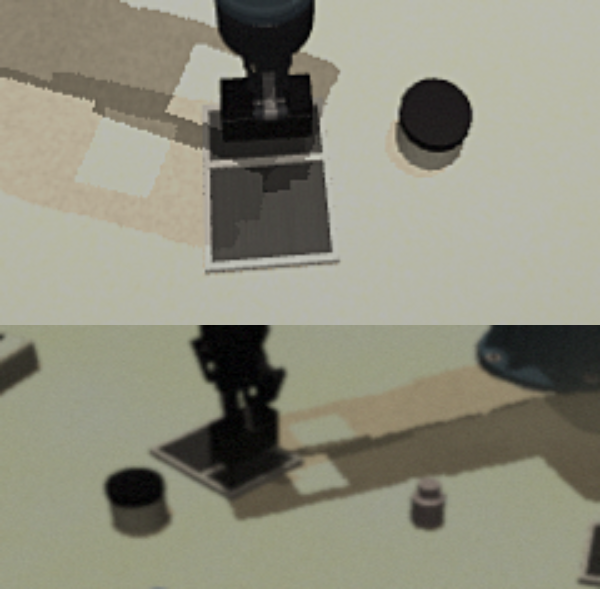

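View pics/w11.png

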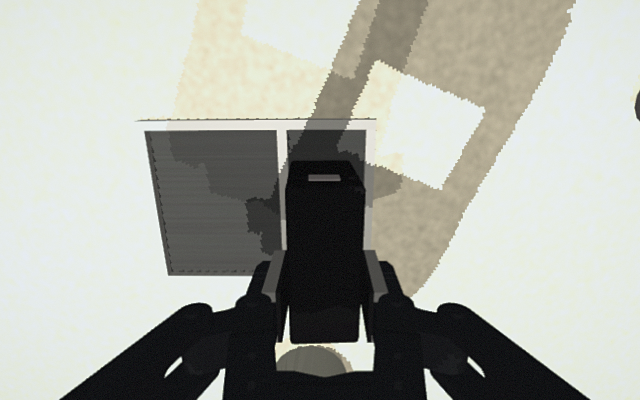

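The box is above the slot and parallel to it, with its centre within about 1 mm of the slot axis (slot at (325,157) in the wrist view). I'll lower it.

Request:
step_arm --pt "8 1 -1 0 0 0 255" --pt "18 1 -1 0 0 0 255" --pt "24 1 -1 0 0 0 255" --pt "26 1 -1 0 0 0 255" --pt "26 1 -1 0 0 0 255"

```text
time_s: 27.6
eef_pos: [0.4622, -0.2269, 0.0212]
eef_rot: [0.698, 0.11, 0.699, -0.11]
wrist_force: [-0.2, -0.3, -0.7]
opening: 0.369
```

Request:
step_arm --pt "1 0 0 0 0 0 255" --pt "2 0 0 0 0 0 255" --pt "3 0 0 0 0 0 255" --pt "4 0 0 0 0 0 255" --pt "4 0 0 0 0 0 255"

```text
time_s: 28.22
eef_pos: [0.4623, -0.2271, 0.0176]
eef_rot: [0.699, 0.11, 0.698, -0.11]
wrist_force: [-0.7, 1.0, 1.9]
opening: 0.373
```

Request:
step_arm --pt "0.5 0 0 0 0 0 255" --pt "0.5 0 0 0 0 0 200" --pt "0.5 0 0 0 0 0 140" --pt "0.5 0 0 0 0 0 70" --pt "0.5 0 0 0 0 0 0" --pt "0.5 0 0 0 0 0 0" --pt "0.5 0 0 0 0 0 0" --pt "0.5 0 0 0 0 0 0"

```text
time_s: 29.22
eef_pos: [0.4623, -0.227, 0.0169]
eef_rot: [0.698, 0.11, 0.699, -0.11]
wrist_force: [-0.2, 0.0, 0.7]
opening: 0.994
```

Request:
step_arm --pt "-20 0 0 0 0 0 0" --pt "-60 0 0 0 0 0 0" --pt "-120 0 0 0 0 0 0" --pt "-165 0 0 0 0 0 0" --pt "-185 0 0 0 0 0 0" --pt "-185 0 0 0 0 0 0"

```text
time_s: 29.98
eef_pos: [0.4633, -0.2277, 0.2038]
eef_rot: [0.7, 0.109, 0.697, -0.111]
wrist_force: [-0.1, 0.3, -0.5]
opening: 1.004
```

```bash
python3 -c "
from h import *
look('w12')"
```

```text
tcp [ 463.3061 -227.7278  203.7672] open 1.004 F [-0.1474  0.3464 -0.5331] jaw deg 72.1
bench z 0.00153979214497596
obj px [549  95] n 1817  ztop 0.063 ctr [461.1205   5.1907] [25.9301 25.0722] 74.7 circ 461.7 4.8 r13.3 tool yz [220.9762 -73.6542]
obj px [323 167] n 2951  ztop 0.063 ctr [ 461.3456 -228.3313] [34.0613 79.3829] 71.8 circ 461.6 -228.3 r42.5 tool yz [-1.1768 -1.6801]
obj px [ 34 311] n 5643 EDGE ztop 0.052 ctr [ 558.5705 -647.5574] [ 68.368 171.748] 54.3 circ 538.7 -675.3 r85.9 tool yz [-370.2396  219.6653]
obj px [313 296] n 3101  ztop 0.063 ctr [ 603.7571 -285.8999] [64.0659 64.7676] 13.3 circ 604.1 -286.0 r33.0 tool yz [-12.1964 151.5301]
obj px [616 335] n 2327 EDGE ztop 0.072 ctr [778.9745  52.8236] [23.8277 61.1471] 89.9 circ 779.0 61.0 r30.6 tool yz [363.9812 214.1804]
dark px [258 159] n 6766  ztop 0.007 ctr [ 440.602  -296.4288] [ 84.0942 103.7295] 72.8 circ 440.7 -296.8 r65.8 tool yz [-72.3536  -0.494 ]
dark px [325 158] n 1302  ztop 0.009 ctr [ 462.6229 -225.7848] [ 50.1665 104.7944] 72.2 circ 462.4 -226.4 r57.1 tool yz [ 1.639  -1.2472]
```

View pics/w12.png

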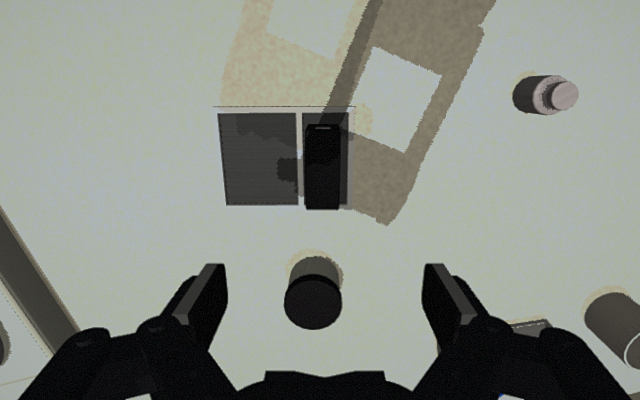

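The box sits in the slot at (323,167), parallel to it, with its top at about 61 mm. Next is the small bottle.

Request:
step_arm --pt "0 15 -1 1 0 0 0" --pt "0 45 -2 4 0 0 0" --pt "0 90 -4 9 0 0 0" --pt "0 145 -6 14 0 0 0" --pt "0 200 -8 19 0 0 0" --pt "0 255 -11 24 0 0 0" --pt "0 310 -13 29 0 0 0" --pt "0 365 -15 35 0 0 0" --pt "0 420 -17 40 0 0 0" --pt "0 470 -19 45 0 0 0"

```text
time_s: 31.28
eef_pos: [0.5877, 0.2279, 0.1992]
eef_rot: [0.602, 0.369, 0.604, -0.371]
wrist_force: [0.3, 0.4, 0.3]
opening: 1.001
```

```bash
python3 -c "
from h import *
look('w13')"
```

```text
tcp [587.7323 227.8887 199.1614] open 1.001 F [0.2662 0.4014 0.2891] jaw deg 27.0
bench z 0.0012568149751743252
obj px [194  27] n 3709 EDGE ztop 0.096 ctr [425.7897 297.105 ] [31.9642 17.2052] 27.8 circ 423.1 302.2 r16.1 tool yz [-112.9613 -135.1139]
obj px [177 112] n 2362  ztop 0.066 ctr [438.0193 217.9462] [43.0873 42.8296] 59.7 circ 437.9 218.0 r22.2 tool yz [-137.9491  -59.0133]
obj px [374 120] n 1601  ztop 0.072 ctr [607.913  294.7932] [21.0317 21.1238] 61.9 circ 608.1 294.9 r10.9 tool yz [ 48.3198 -50.4842]
obj px [142 288] n 1254  ztop 0.061 ctr [462.346    6.5392] [25.3959 24.5812] 82.1 circ 462.3 5.6 r13.7 tool yz [-212.112   140.4474]
obj px [409 353] n 3057  ztop 0.071 ctr [772.8018  76.9483] [52.1786 66.6107] 3.6 circ 780.1 76.9 r34.1 tool yz [ 96.5234 218.4414]
dark px [207  43] n 3727 EDGE ztop 0.008 ctr [422.0738 293.8468] [101.8381  82.7141] 13.4 circ 422.0 294.4 r63.9 tool yz [-117.7505 -133.8944]
dark px [197 107] n 3183  ztop 0.011 ctr [438.7594 220.052 ] [101.907  62.198] 11.7 circ 438.8 221.7 r57.5 tool yz [-136.3348  -60.5547]
```

Request:
step_arm --pt "0 15 -16 0 0 0 0" --pt "0 35 -37 0 0 0 0" --pt "0 46 -48 0 0 0 0" --pt "0 48 -51 0 0 0 0" --pt "0 48 -51 0 0 0 0" --pt "0 48 -51 0 0 0 0"

```text
time_s: 32.08
eef_pos: [0.6081, 0.2925, 0.2019]
eef_rot: [0.603, 0.369, 0.603, -0.369]
wrist_force: [-1.0, -0.1, -0.5]
opening: 1.004
```

```bash
python3 -c "
from h import *
look('w14')" | grep -v dark
```

```text
tcp [608.1141 292.5185 201.8816] open 1.004 F [-0.9971 -0.0877 -0.4812] jaw deg 27.1
bench z 0.001308962735214525
obj px [147  71] n 4887  ztop 0.096 ctr [422.3775 303.3957] [31.3642 30.5273] 27.3 circ 422.3 303.4 r16.6 tool yz [-160.4629  -94.1705]
obj px [138 162] n 2334  ztop 0.066 ctr [437.9951 218.0272] [42.6284 42.9462] 48.9 circ 437.4 218.0 r22.4 tool yz [-185.3848  -11.0404]
obj px [324 167] n 1454  ztop 0.072 ctr [608.0272 295.2273] [20.6854 20.5952] 26.5 circ 608.2 294.7 r10.9 tool yz [ 1.1548 -2.4519]
obj px [111 318] n 966  ztop 0.060 ctr [464.3673  12.3849] [14.0503 25.2875] 73.6 circ 463.0 7.8 r12.8 tool yz [-255.4364  184.0929]
obj px [368 364] n 1144  ztop 0.064 ctr [776.416 104.559] [50.1195 12.5077] 9.3 circ 777.4 98.4 r25.1 tool yz [ 64.3891 243.9433]
```

Request:
step_arm --pt "30 1 -2 0 0 0 0" --pt "75 1 -2 0 0 0 0" --pt "120 1 -2 0 0 0 0" --pt "160 1 -2 0 0 0 0" --pt "184 1 -2 0 0 0 0" --pt "192 1 -2 0 0 0 0" --pt "192 1 -2 0 0 0 0" --pt "192 1 -2 0 0 0 255" --pt "192 1 -2 0 0 0 255" --pt "192 1 -2 0 0 0 255"

```text
time_s: 33.38
eef_pos: [0.6071, 0.295, 0.012]
eef_rot: [0.603, 0.368, 0.604, -0.37]
wrist_force: [-10.3, -5.9, 26.8]
opening: 0.394
```

Request:
step_arm --pt "0 0 0 0 0 0 255" --pt "0 0 0 0 0 0 255" --pt "0 0 0 0 0 0 255" --pt "0 0 0 0 0 0 255" --pt "0 0 0 0 0 0 255"

```text
time_s: 34.0
eef_pos: [0.6093, 0.2958, 0.0148]
eef_rot: [0.604, 0.369, 0.603, -0.368]
wrist_force: [-9.6, -4.9, 24.2]
opening: 0.355
```

Request:
step_arm --pt "-3 0 0 0 0 0 255" --pt "-10 0 0 0 0 0 255" --pt "-25 0 0 0 0 0 255" --pt "-50 0 0 0 0 0 255" --pt "-90 0 0 0 0 0 255" --pt "-130 0 0 0 0 0 255" --pt "-150 0 0 0 0 0 255" --pt "-150 0 0 0 0 0 255"

```text
time_s: 35.0
eef_pos: [0.6091, 0.2959, 0.1616]
eef_rot: [0.604, 0.37, 0.602, -0.368]
wrist_force: [0.4, -0.3, -0.7]
opening: 0.233
```

The opening of 0.233 matches the 22 mm cap, not the body, so the grip slid up. I'll look.

```bash
python3 -c "
from h import *
look('w15')
p,P=cloud('side');k,Q=cloud('scene')
a=cv2.imread('pics/w15.png')[150:400,150:500]
cv2.imwrite('pics/s15.png',np.hstack([cv2.resize(a,None,fx=1.1,fy=1.6),cv2.resize(k[140:300,340:500,::-1],(400,400))]))" | grep -v dark
```

```text
tcp [609.1268 295.9474 161.5578] open 0.233 F [ 0.4272 -0.2783 -0.6597] jaw deg 27.1
bench z 0.001361540134186351
obj px [118  72] n 6718  ztop 0.096 ctr [422.9015 303.3074] [31.4075 31.9859] 76.5 circ 422.8 303.5 r16.4 tool yz [-162.4246  -91.3892]
obj px [111 174] n 3119  ztop 0.066 ctr [437.9086 217.5898] [44.1336 43.171 ] 40.4 circ 437.3 218.2 r22.7 tool yz [-188.115    -8.2464]
obj px [ 87 346] n 1577  ztop 0.061 ctr [462.2659   6.8378] [26.1623 25.6109] 13.3 circ 462.7 5.6 r14.2 tool yz [-262.4427  190.462 ]
```

View pics/s15.png

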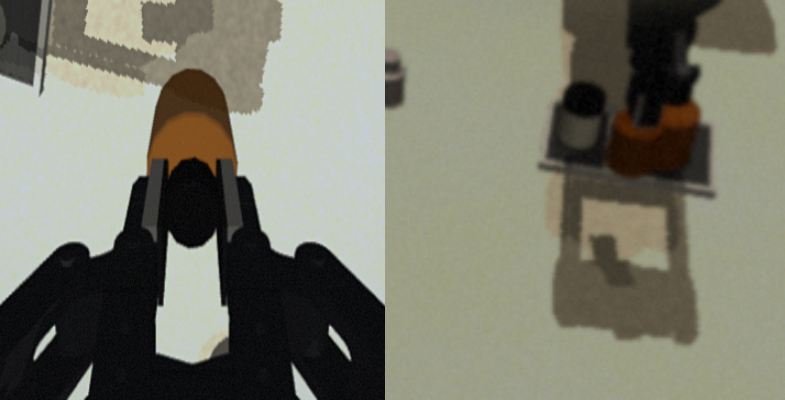

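```bash
python3 -c "
from h import *
o=ctrl.get_obs();p,P=cloud('wrist');c=o['eef_pos'][:2]
r=np.hypot(P[...,0]-c[0],P[...,1]-c[1]); Z=P[...,2]
br=(p[...,0]>1.6*p[...,2])&(p[...,0]>40)&(r<.06)&(Z>.03)
q=P[br]*1000;print('brown',len(q),q.min(0),q.max(0),np.percentile(q[:,2],[1,5,50,95,99]))
v,u=np.mgrid[:400,:640]
cap=(u>305)&(u<340)&(v>255)&(v<300)&(p.max(2)<40);q=P[cap]*1000;print('cap',np.percentile(q,[2,50,98],axis=0))
for n in ['scene','side']:
  p,P=cloud(n);r=np.hypot(P[...,0]-c[0],P[...,1]-c[1])
  br=(p[...,0]>1.6*p[...,2])&(p[...,0]>40)&(r<.05)&(P[...,2]>.03);q=P[br]*1000
  if len(q): print(n,len(q),np.percentile(q,[1,50,99],axis=0))
"
```

```text
brown 3717 [587.2754 286.3089 140.0464] [624.9614 316.3285 206.8872] [143.4304 148.5613 185.5603 194.7173 196.3306]
cap [[nan nan nan]
 [nan nan nan]
 [nan nan nan]]
scene 189 [[603.738  276.8887 137.6135]
 [623.3263 297.9308 183.6094]
 [631.2452 315.4782 206.7384]]
side 231 [[585.5655 270.9746 143.4645]
 [601.5442 277.9747 172.9975]
 [624.1291 296.6352 193.9819]]
```

The bottle is hanging by its cap, upright, with its underside at about 140 mm. I'll set it back down gently here and regrip it lower.

Request:
step_arm --pt "15 0 0 0 0 0 255" --pt "45 0 0 0 0 0 255" --pt "80 0 0 0 0 0 255" --pt "108 0 0 0 0 0 255" --pt "122 0 0 0 0 0 255" --pt "128 0 0 0 0 0 255" --pt "130 0 0 0 0 0 255" --pt "132 0 0 0 0 0 255" --pt "132 0 0 0 0 0 255"

```text
time_s: 36.42
eef_pos: [0.6086, 0.2958, 0.0287]
eef_rot: [0.604, 0.369, 0.603, -0.369]
wrist_force: [0.6, -0.7, -1.9]
opening: 0.237
```

Request:
step_arm --pt "1 0 0 0 0 0 255" --pt "2 0 0 0 0 0 255" --pt "3 0 0 0 0 0 255" --pt "3 0 0 0 0 0 255"

```text
time_s: 36.92
eef_pos: [0.608, 0.2956, 0.0247]
eef_rot: [0.603, 0.369, 0.603, -0.369]
wrist_force: [-0.3, -0.4, -1.9]
opening: 0.233
```

```bash
python3 -c "
from h import *
o=ctrl.get_obs();print(o['eef_pos'],o['wrist_force'],o['opening']);c=o['eef_pos'][:2]
p,P=cloud('wrist');c=o['eef_pos'][:2]
r=np.hypot(P[...,0]-c[0],P[...,1]-c[1])
br=(p[...,0]>1.6*p[...,2])&(p[...,0]>40)&(r<.06)&(P[...,2]<.1)
q=P[br]*1000;print(np.percentile(q[:,2],[1,5,50,95,99]))
"
```

```text
[0.608  0.2956 0.0247] [-0.2754 -0.3737 -1.8572] 0.23275699726069615
[ 9.6502 14.9319 52.7351 61.8933 63.5639]
```

Request:
step_arm --pt "1 0 0 0 0 0 255" --pt "2 0 0 0 0 0 255" --pt "3 0 0 0 0 0 255" --pt "3 0 0 0 0 0 255"

```text
time_s: 37.48
eef_pos: [0.608, 0.2956, 0.0217]
eef_rot: [0.603, 0.369, 0.603, -0.369]
wrist_force: [0.1, 0.4, -0.5]
opening: 0.233
```

Request:
step_arm --pt "1 0 0 0 0 0 255" --pt "2 0 0 0 0 0 255" --pt "2 0 0 0 0 0 255"

```text
time_s: 37.85
eef_pos: [0.608, 0.2956, 0.0197]
eef_rot: [0.603, 0.369, 0.603, -0.369]
wrist_force: [-0.2, -0.1, -0.4]
opening: 0.233
```

Request:
step_arm --pt "1 0 0 0 0 0 255" --pt "2 0 0 0 0 0 255" --pt "2 0 0 0 0 0 255"

```text
time_s: 38.22
eef_pos: [0.6083, 0.2958, 0.0195]
eef_rot: [0.603, 0.369, 0.603, -0.369]
wrist_force: [-4.3, -1.9, 8.3]
opening: 0.232
```

Contact. Release, rise and inspect.

Request:
step_arm --pt "-1 0 0 0 0 0 200" --pt "-1 0 0 0 0 0 140" --pt "-1 0 0 0 0 0 70" --pt "-1 0 0 0 0 0 0" --pt "-1 0 0 0 0 0 0" --pt "-1 0 0 0 0 0 0" --pt "-1 0 0 0 0 0 0" --pt "-1 0 0 0 0 0 0"

```text
time_s: 39.22
eef_pos: [0.6081, 0.2956, 0.0189]
eef_rot: [0.603, 0.369, 0.603, -0.369]
wrist_force: [-0.1, -0.5, -0.2]
opening: 0.999
```

Request:
step_arm --pt "-20 0 0 0 0 0 0" --pt "-60 0 0 0 0 0 0" --pt "-120 0 0 0 0 0 0" --pt "-165 0 0 0 0 0 0" --pt "-183 0 0 0 0 0 0" --pt "-183 0 0 0 0 0 0"

```text
time_s: 39.98
eef_pos: [0.6089, 0.2959, 0.2038]
eef_rot: [0.604, 0.37, 0.602, -0.368]
wrist_force: [0.2, 0.2, -0.4]
opening: 0.996
```

```bash
python3 -c "
from h import *
look('w16')" | grep -v dark
```

```text
tcp [608.8772 295.8765 203.8091] open 0.996 F [ 0.1854  0.1596 -0.3942] jaw deg 27.1
bench z 0.0013377329121836146
obj px [146  75] n 4839  ztop 0.096 ctr [422.7178 303.4443] [31.5878 30.6381] 67.6 circ 422.3 303.8 r16.2 tool yz [-162.2709  -91.5447]
obj px [136 164] n 2329  ztop 0.066 ctr [437.5488 218.3614] [43.3213 43.525 ] 18.4 circ 437.4 218.1 r22.5 tool yz [-187.8292   -9.0472]
obj px [323 169] n 1431  ztop 0.072 ctr [609.5785 296.155 ] [20.722  20.8043] 1.1 circ 609.5 296.0 r10.8 tool yz [0.7512 0.0715]
obj px [110 318] n 928  ztop 0.059 ctr [462.8538  14.1362] [11.5513 24.9843] 87.3 circ 462.6 9.0 r12.5 tool yz [-258.3406  184.2825]
obj px [365 363] n 1086  ztop 0.061 ctr [776.298  102.5354] [54.7966 16.187 ] 10.9 circ 777.8 94.6 r27.4 tool yz [ 60.9581 248.3837]
```

The bottle stands upright and centred. I'll regrip it about 6 mm lower and close gradually.

Request:
step_arm --pt "35 0 0 0 0 0 0" --pt "85 0 0 0 0 0 0" --pt "130 0 0 0 0 0 0" --pt "168 0 0 0 0 0 0" --pt "190 0 0 0 0 0 0" --pt "198 0 0 0 0 0 0" --pt "198 0 0 0 0 0 40" --pt "198 0 0 0 0 0 70" --pt "198 0 0 0 0 0 90" --pt "198 0 0 0 0 0 105"

```text
time_s: 41.28
eef_pos: [0.6087, 0.2958, 0.0049]
eef_rot: [0.604, 0.369, 0.603, -0.369]
wrist_force: [0.3, -0.0, 0.3]
opening: 0.586
```

Request:
step_arm --pt "0 0 0 0 0 0 115" --pt "0 0 0 0 0 0 130" --pt "0 0 0 0 0 0 255" --pt "0 0 0 0 0 0 255" --pt "0 0 0 0 0 0 255" --pt "0 0 0 0 0 0 255"

```text
time_s: 42.02
eef_pos: [0.6085, 0.2958, 0.0045]
eef_rot: [0.603, 0.369, 0.603, -0.369]
wrist_force: [-1.5, 0.6, 5.7]
opening: 0.447
```

Request:
step_arm --pt "0 0 0 0 0 0 255" --pt "0 0 0 0 0 0 255" --pt "0 0 0 0 0 0 255"

```text
time_s: 42.4
eef_pos: [0.6085, 0.2958, 0.0045]
eef_rot: [0.603, 0.369, 0.603, -0.369]
wrist_force: [-1.9, -0.1, 5.5]
opening: 0.451
```

```bash
python3 -c "
from h import *
look('w17')" | grep -v dark
```

```text
tcp [608.495  295.7512   4.544 ] open 0.451 F [-1.9471 -0.1122  5.4536] jaw deg 27.1
bench z 0.0014170249445569494
obj px [17 70] n 2782 EDGE ztop 0.036 ctr [448.6762 308.6445] [ 7.7417 37.2947] 11.6 circ 445.0 307.9 r18.6 tool yz [-136.3954  -84.2886]
obj px [325 300] n 21978  ztop 0.099 ctr [609.1083 296.5749] [107.6124  27.16  ] 27.1 circ 608.7 297.2 r54.7 tool yz [ 0.9212 -0.4538]
obj px [  5 238] n 324 EDGE ztop 0.026 ctr [455.1512 220.8307] [ 6.7427 28.4353] 10.3 circ 452.0 220.2 r14.2 tool yz [-170.6381   -3.1675]
```

View pics/w17.png

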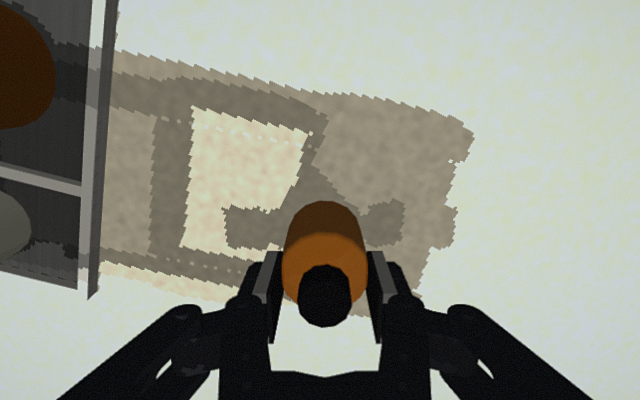

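The picture shows the pads firmly on the body at (325,255) and the bottle upright. The grip is steady at 0.45, so I'll lift slowly.

Request:
step_arm --pt "-2 0 0 0 0 0 255" --pt "-6 0 0 0 0 0 255" --pt "-14 0 0 0 0 0 255" --pt "-30 0 0 0 0 0 255" --pt "-30 0 0 0 0 0 255"

```text
time_s: 43.08
eef_pos: [0.61, 0.2962, 0.0366]
eef_rot: [0.604, 0.37, 0.602, -0.368]
wrist_force: [0.1, -0.7, -0.1]
opening: 0.445
```

Request:
step_arm --pt "-25 0 0 0 0 0 255" --pt "-70 -5 5 0 0 0 255" --pt "-110 -20 21 2 0 0 255" --pt "-120 -50 53 5 0 0 255" --pt "-120 -85 91 9 0 0 255" --pt "-120 -122 131 13 0 0 255" --pt "-120 -160 171 17 0 0 255" --pt "-120 -200 214 21 0 0 255" --pt "-120 -240 257 25 0 0 255" --pt "-120 -275 295 30 0 0 255"

```text
time_s: 44.32
eef_pos: [0.497, -0.0941, 0.1543]
eef_rot: [0.487, 0.513, 0.486, -0.513]
wrist_force: [0.7, -0.5, -1.2]
opening: 0.45
```

```bash
python3 -c "
from h import *
look('w18',view=False)
o=ctrl.get_obs();M=Rt(o['eef_rot']);print('target tool',(M.T@(np.array([440.6,-296.6,0])-o['eef_pos']*1000))[1:])" 
```

```text
tcp [496.9953 -94.1325 154.2522] open 0.450 F [ 0.6964 -0.5079 -1.1656] jaw deg -3.1
bench z 0.001146768484573013
obj px [273  66] n 1872  ztop 0.062 ctr [461.7209   5.3026] [24.8057 25.4464] 42.4 circ 461.5 5.4 r13.0 tool yz [-40.5601 -97.3987]
obj px [604 153] n 4837 EDGE ztop 0.062 ctr [ 771.5197 -126.335 ] [38.1847 10.8732] 80.0 circ 769.6 -126.0 r19.3 tool yz [275.8569  17.4228]
obj px [306 319] n 1499  ztop 0.062 ctr [ 472.6025 -232.5582] [34.4719 58.0679] 69.0 circ 472.9 -231.5 r32.6 tool yz [-16.9287 139.5353]
dark px [298 356] n 1680  ztop 0.006 ctr [ 451.1368 -318.0305] [50.0525 69.604 ] 72.6 circ 453.8 -317.7 r38.6 tool yz [-33.7763 226.0364]
target tool [-43.3531 199.4176]
```

Request:
step_arm --pt "0 -8 35 2 0 0 255" --pt "0 -17 80 5 0 0 255" --pt "0 -27 125 9 0 0 255" --pt "0 -36 165 12 0 0 255" --pt "0 -41 190 14 0 0 255" --pt "0 -43 199 15 0 0 255" --pt "0 -43 199 15 0 0 255" --pt "0 -43 199 15 0 0 255"

```text
time_s: 45.38
eef_pos: [0.445, -0.2877, 0.1538]
eef_rot: [0.416, 0.571, 0.417, -0.571]
wrist_force: [0.1, -0.4, -0.4]
opening: 0.446
```

```bash
python3 -c "
from h import *
look('w19',view=False)
o=ctrl.get_obs();M=Rt(o['eef_rot']);print('target tool',(M.T@(np.array([440.6,-296.6,0])-o['eef_pos']*1000))[1:])" 
```

```text
tcp [ 444.9803 -287.7072  153.8122] open 0.446 F [ 0.0982 -0.3549 -0.397 ] jaw deg -17.8
bench z 0.0011387427389583926
obj px [505 128] n 6362  ztop 0.063 ctr [ 603.9944 -286.1962] [64.741  65.0736] 72.9 circ 603.8 -286.2 r33.1 tool yz [150.9275 -50.0863]
obj px [321 114] n 4627  ztop 0.062 ctr [ 461.5963 -228.9626] [34.371 80.312] 71.7 circ 461.6 -228.8 r42.6 tool yz [ -2.1526 -61.0113]
dark px [328 107] n 1079  ztop 0.007 ctr [ 469.0092 -228.5811] [50.0032 90.4025] 72.4 circ 470.5 -229.1 r49.6 tool yz [  4.7881 -63.6424]
dark px [320 183] n 6631  ztop 0.007 ctr [ 439.8717 -296.4817] [ 83.0773 104.5658] 72.5 circ 439.5 -296.3 r65.9 tool yz [-2.1793  9.9167]
target tool [-1.4496  9.9137]
```

Request:
step_arm --pt "15 -2 5 0 0 0 255" --pt "50 -2 10 0 0 0 255" --pt "85 -2 10 0 0 0 255" --pt "115 -2 10 0 0 0 255" --pt "132 -2 10 0 0 0 255" --pt "140 -2 10 0 0 0 255" --pt "141 -2 10 0 0 0 255" --pt "141 -2 10 0 0 0 255"

```text
time_s: 46.42
eef_pos: [0.4404, -0.2984, 0.0138]
eef_rot: [0.417, 0.572, 0.416, -0.572]
wrist_force: [1.0, 0.2, -0.3]
opening: 0.449
```

Request:
step_arm --pt "1 0 0 0 0 0 255" --pt "2 0 0 0 0 0 255" --pt "3 0 0 0 0 0 255" --pt "4 0 0 0 0 0 255" --pt "4 0 0 0 0 0 255"

```text
time_s: 47.05
eef_pos: [0.4396, -0.2976, 0.0087]
eef_rot: [-0.416, -0.572, -0.416, 0.572]
wrist_force: [-0.8, -0.1, 0.2]
opening: 0.446
```

Request:
step_arm --pt "0.5 0 0 0 0 0 255" --pt "1 0 0 0 0 0 255" --pt "1 0 0 0 0 0 255"

```text
time_s: 47.42
eef_pos: [0.4398, -0.2978, 0.0085]
eef_rot: [-0.416, -0.572, -0.416, 0.572]
wrist_force: [-2.2, 2.0, 6.7]
opening: 0.449
```

Contact is about 7 N. Release, rise and verify.

Request:
step_arm --pt "-0.5 0 0 0 0 0 200" --pt "-0.5 0 0 0 0 0 140" --pt "-0.5 0 0 0 0 0 70" --pt "-0.5 0 0 0 0 0 0" --pt "-0.5 0 0 0 0 0 0" --pt "-0.5 0 0 0 0 0 0" --pt "-0.5 0 0 0 0 0 0" --pt "-0.5 0 0 0 0 0 0"

```text
time_s: 48.42
eef_pos: [0.4397, -0.2977, 0.0084]
eef_rot: [-0.416, -0.572, -0.416, 0.572]
wrist_force: [-0.4, -0.1, -0.8]
opening: 1.002
```

Request:
step_arm --pt "-20 0 0 0 0 0 0" --pt "-60 0 0 0 0 0 0" --pt "-120 0 0 0 0 0 0" --pt "-170 0 0 0 0 0 0" --pt "-195 0 0 0 0 0 0" --pt "-195 0 0 0 0 0 0"

```text
time_s: 49.18
eef_pos: [0.4409, -0.2988, 0.2058]
eef_rot: [0.418, 0.572, 0.414, -0.571]
wrist_force: [-0.3, -0.3, -0.6]
opening: 0.997
```

```bash
python3 -c "
from h import *
look('w20')
k,Q=cloud('scene');p,P=cloud('side')
w=cv2.imread('pics/w20.png')
cv2.imwrite('pics/s20.png',np.vstack([np.hstack([w[:300,100:500],cv2.resize(p[120:380,200:440,::-1],(400,300))]),cv2.resize(k[120:290,190:490,::-1],(800,300))]))
for n,A,I in [('scene',Q,k),('side',P,p)]:
  Z=A[...,2];X=A[...,0];Y=A[...,1]
  K,L,s,_=cv2.connectedComponentsWithStats(((Z>.02)&(Z<.105)&(X>.25)&(abs(Y)<.5)).astype(np.uint8))
  for i in range(1,K):
    if s[i,4]<100: continue
    m=L==i;zt=np.nanpercentile(Z[m],97);q=A[m&(Z>zt-.006)][:,:2]*1000;print(n,'%.3f'%zt,(q.max(0)+q.min(0))/2)
"
```

```text
tcp [ 440.8528 -298.8359  205.8387] open 0.997 F [-0.2875 -0.2771 -0.6257] jaw deg -17.9
bench z 0.001108764302323706
obj px [479 108] n 4594  ztop 0.063 ctr [ 603.7717 -285.9016] [64.8569 65.2525] 15.4 circ 604.1 -286.1 r33.2 tool yz [151.0622 -62.3682]
obj px [321  96] n 3396  ztop 0.063 ctr [ 461.7693 -228.7923] [33.6489 80.4548] 72.2 circ 462.0 -228.7 r42.7 tool yz [ -1.6168 -73.0819]
obj px [323 168] n 1466  ztop 0.076 ctr [ 441.3595 -297.4338] [20.9299 20.7195] 21.9 circ 441.4 -297.5 r10.8 tool yz [ 0.0513 -1.49  ]
dark px [321  92] n 1368  ztop 0.007 ctr [ 462.2455 -226.1123] [ 49.3131 104.3593] 72.1 circ 462.0 -226.5 r56.9 tool yz [ -1.987  -75.7785]
dark px [321 159] n 5205  ztop 0.007 ctr [ 439.8846 -296.1656] [ 83.3036 104.4222] 72.1 circ 440.1 -296.2 r66.1 tool yz [-1.7418 -2.2436]
scene 0.069 [ 443.7522 -294.6751]
scene 0.060 [ 606.0708 -283.5612]
scene 0.059 [465.4395   9.6135]
scene 0.092 [424.6629 303.3705]
scene 0.063 [441.2761 219.0095]
scene 0.074 [783.8111 -84.6945]
scene 0.069 [783.2206  77.1386]
side 0.102 [1656.2526  225.0687]
side 0.070 [777.7838  73.9913]
side 0.076 [778.0027 -89.0705]
side 0.061 [454.6629  -0.6437]
side 0.063 [ 601.9181 -288.3293]
side 0.063 [ 459.2534 -230.5893]
side 0.076 [ 438.9614 -299.1081]
```

View pics/s20.png

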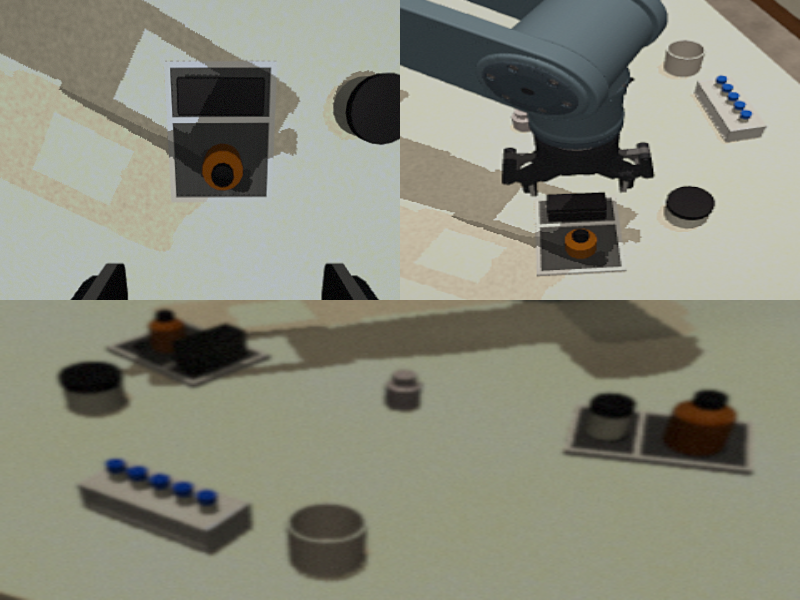

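All four items are upright in their compartments, the bystanders haven't moved, and the gripper is open well above everything. Handing in.

```bash
python3 -c "
from bench import ctrl
print(ctrl.hand_in())"
```

```text
the job is handed in; nothing more can be done
None
```

Both kits are made up and the job is handed in, at about 49 s of the 120 s allowed. The large bottle and small jar are in the square tray; the slide box and then the small bottle are in the slot tray.

**Final checks:** All four items stand upright on the tray floors, with tops 2–3 mm above nominal, in line with the camera's bias. Each is within about 3 mm of its compartment centre. The slide box lies parallel to the slot. The wide jar, weight, beaker and rack show no measurable movement.

**Grasps that went wrong:**
- **Small jar:** The first grip, on the lid, slid off. The jar stayed upright in place and I regripped it lower, on the body.
- **Small bottle:** The first grip slid up to the cap, and the bottle was lifted about 15 cm hanging from it. I set it back down gently on the bench, upright, and regripped it on the body.

**Forces:** The highest wrist reading was about 35 N, while closing on the slide box. Readings at set-down were 2 to 7 N.

**Disagreement:** The scene and side cameras differed by about 5 mm throughout, so I relied on the wrist camera for final positions.

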